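# Charge and dump the casting drop box

### The job

Shut the drop box's front door by pushing it until its sprung tongue snaps in behind the strike, and put every brass casting from the bench into the hopper on top. Only when the door is latched and all castings are in the hopper, slide the bolt to let the hopper's hinged floor drop, so that they all fall into the bin below and the door stays latched. Leave the hammer, the bowl and the bench block where they are.

Things in the scene. Friction and masses are not known exactly. Their poses are not given: they have to be found in the camera images.
- dropbox: White metal drop box fixed to the bench, turned up to 0.2 rad: an open-topped hopper over a bin with a front door. Origin on the bench, x away from the robot, y left, z up; outside x -100 to 80, y -80 to 80 mm. Bin 120 mm high, door across its front at x -100; clear cover over x -100 to -30, its top at z 120. Steel strike at the door's free edge: x -118 to -96, y -95 to -72, z 60 to 100.
- hopper_floor (a point): Centre of the top of the hopper's closed floor, 138 mm above the bench, at x 25, y 0 of the drop box, whose axes it shares. Hopper inside: 100 mm along x, 150 mm along y; its 5 mm walls end 190 mm above the bench.
- bin_floor (a point): Centre of the top of the bin's floor, 5 mm above the bench, at x -10, y 0 of the drop box, whose axes it shares.
- door (a joint): Angle of the door, rad: 0 shut, growing as it opens towards the robot (starts 0.3 to 0.65). Aluminium, 148 mm wide, 8 mm thick, z 8 to 112 mm, hinged upright on the box's left (+y) edge. Stays where left. Shut it by pushing its outer face, 5 to 12 N at the push point; in the last 0.15 rad the tongue rides over the strike.
- door_push (a point): Push point: middle of the grey plate on the door's outer face, 108 mm from the hinge and 80 mm above the bench. Its x points through the door, towards the inside; it moves with the door.
- door_hinge (a point): Point on the door's upright hinge axis, 80 mm above the bench; turns with the door.
- tongue (a joint): Sloped brass tongue at the door's free edge, spring-loaded: m it is pressed back, 0 when out (it sticks out 10 mm), up to 0.011. Latched: door at 0 and tongue out again. No light push frees it. When latched the door has about 0.015 rad of play.
- bolt (a joint): Travel of the bolt that holds the hopper's floor up, m: 0 locked (start), growing as it is slid along the box's +y (left), at most 0.035. The floor drops at about 0.022. Stays where left; needs about 1 to 4 N.
- bolt_knob (a point): Top centre of the bolt's upright knob, 188 mm above the bench: a steel pin 12 mm across with a black head 16 mm across and 12 mm tall, rising from a plate whose top is at z 130. It stands over the clear cover, 32 mm in front of the hopper's front face, free on both sides along y. Axes as the drop box.
- floor_flap (a joint): Angle of the hopper's hinged floor, rad: 0 shut, growing as it swings down about its rear edge, at most 1.35. It falls by its own weight once the bolt lets its tab go, and cannot be locked again.
- casting1: A brass casting: a disc 34 mm across and 7 mm thick with a round sprue stem 12 mm across and 22 mm long rising from its middle (29 mm high in all, 65 g). It starts standing on its disc on the bench, stem up. Origin: centre of the disc's underside; z runs up the stem. None if absent this time.
- casting2: A brass casting: a disc 34 mm across and 7 mm thick with a round sprue stem 12 mm across and 22 mm long rising from its middle (29 mm high in all, 65 g). It starts standing on its disc on the bench, stem up. Origin: centre of the disc's underside; z runs up the stem. None if absent this time.
- casting3: A brass casting: a disc 34 mm across and 7 mm thick with a round sprue stem 12 mm across and 22 mm long rising from its middle (29 mm high in all, 65 g). It starts standing on its disc on the bench, stem up. Origin: centre of the disc's underside; z runs up the stem. None if absent this time.
- casting4: A brass casting: a disc 34 mm across and 7 mm thick with a round sprue stem 12 mm across and 22 mm long rising from its middle (29 mm high in all, 65 g). It starts standing on its disc on the bench, stem up. Origin: centre of the disc's underside; z runs up the stem. None if absent this time.
- casting5: A brass casting: a disc 34 mm across and 7 mm thick with a round sprue stem 12 mm across and 22 mm long rising from its middle (29 mm high in all, 65 g). It starts standing on its disc on the bench, stem up. Origin: centre of the disc's underside; z runs up the stem. None if absent this time.
- casting6: A brass casting: a disc 34 mm across and 7 mm thick with a round sprue stem 12 mm across and 22 mm long rising from its middle (29 mm high in all, 65 g). It starts standing on its disc on the bench, stem up. Origin: centre of the disc's underside; z runs up the stem. None if absent this time.
- casting7: A brass casting: a disc 34 mm across and 7 mm thick with a round sprue stem 12 mm across and 22 mm long rising from its middle (29 mm high in all, 65 g). It starts standing on its disc on the bench, stem up. Origin: centre of the disc's underside; z runs up the stem. None if absent this time.
- hammer: Bystander: jeweller's hammer, 200 mm long, lying on the bench; origin on the bench under its middle, x along the handle towards the head.
- bowl: Bystander: open steel bowl, 100 mm across, 40 mm high; origin at the centre of its underside.
- bench_block: Bystander: dark steel block 80 x 80 x 30 mm; origin at the centre of its underside.
Not all that is in view belongs to the job. Leave any turquoise look-alike of the casting2 alone.

How it is judged:
By the outcome, as a careful person would: the job done as asked, in the order asked, and still so for the second after the job is handed in, with the robot touching nothing.
Of casting1, casting2, casting3, casting4, casting5, casting6, casting7 only 5 to 7 are there at a start; the rules pass over those that are not, and their reading is None.
At some moment in a run one of casting1, casting2, casting3, casting4, casting5, casting6, casting7 may be knocked a few centimetres aside while the robot is not near it.
Once in a run the grip may slacken for a moment while it holds something.
It also fails if it takes over 210 s, if anything falls off the work surface, if the arm or the gripper's body presses on something with over 40 N, if the wrist force passes 120 N, or if a joint passes its speed limit or range.

### The arm

A 6-joint arm with a two-finger parallel gripper is mounted at the origin on the work surface. World frame = base frame: x ahead of the robot, y to its left, z up, the work surface at z = 0. Lengths are in m, angles in rad, forces in N, time in s.
With the tool pointing down it reaches from about 0.25 to 0.775 m from the base axis. Payload 4 kg.
Tool frame: the origin (TCP) lies at the centre of the arm's flange, where the gripper is bolted on; the fingertips stand ahead of it and the grasp point (between the pads) lies 180 mm ahead of it (robot.tcp_to_tips is the z of the fingertips in the tool frame, in m); z points along the fingers, y is the direction in which the jaws open and shut (so a half turn about z gives the same grasp; the last joint's range is limited). The gripper opens to 94 mm and grips with 3 to 60 N. Pads are 16 mm wide; open, the fingers measure 119 mm over their backs; the gripper's body (75 mm by 177 mm) begins 78 mm behind the grasp point.
Start: joints at [-0.103, 0.087, 1.371, -0, 1.684, -0.103], TCP at [0.55, -0, 0.405] pointing down, gripper open.
Joint ranges: [-3.1, 3.1], [-0.76, 2.03], [0.27, 2.55], [-1.08, 4.22], [0.17, 2.65], [-2.57, 2.57]. Speed limits (rad/s): [2.79, 2.79, 3.14, 3.14, 3.14, 3.14].

### API

Orientations are given as [roll, pitch, yaw] about the fixed x, y, z axes, in that order (R = Rz(yaw) Ry(pitch) Rx(roll)).
In Python, from bench import robot gives the robot as it stands.
- The arm moves only by the tool move_arm, never from a script. Its argument "increments" is a list that holds one entry, the list of rows, each a list of 7 numbers: the opening, from 0 (shut) to 1 (fully open), then the shift along the tool's x, y, z as a fraction of full scale, then the turn, a rotation vector about the tool's x, y, z as a fraction of full scale. In form: [[[jaw, dx, dy, dz, rx, ry, rz], ...]]. A call has 1 to 8 rows; each row is the pose to reach, as a shift and turn from the pose commanded when the call began, along the tool's axes at that moment; what a row does not reach only later rows make up. Full scale, the value 1, is 0.1 m for a shift and pi/2 rad for a turn. A row lasts 1/12 s, in which the tool goes at most 41.7 mm and 7.16 degrees, less where a joint would pass 70% of its speed; a pose out of reach is approached as far as the arm can. A call with a number of a shift or a turn outside -1 to 1 is refused whole. A call with a gripper value outside its range is refused whole. The fingers move at their own pace and stop on an object; the grip force is fixed at half the most. Time passes only in rows, so rows that repeat a pose let the fingers close. It gives the time, the measured TCP pose, the force and the opening at its end, in the units of the state.
- robot.get_obs(): the state, without advancing time (a new reading comes with each control period).
- robot.snapshot(name): name is "scene" or "side" or "wrist"; returns (picture, depth): 400x640x3 uint8, red, green, blue; 400x640 float32, m along the optical axis (not along the pixel's ray), 0 where there is no reading.
- robot.camera_params(name): a dict with "mtx" (3x3 intrinsics, pixels), "R" (3x3) and "t" (3): a world point X has camera coordinates R X + t. Camera axes: x right, y down, z forward; pixel columns grow to the right and rows downward; lengths in m; the calibration is good to about 2 mm. A picture is of the moment at which its call begins: read the wrist's pose just before it. camera_params takes no time and is no camera call; for the wrist camera it gives the pose at the moment of the call.
- robot.close_job(): hands the job in, once; it reports no verdict.
The state is a dict: "time": time; "joint_positions": joint angles; "qvel": joint speeds; "joint_torque": joint torques, N m; "tool_pos": TCP position; "ee_rot": TCP orientation; "wrist_force": force on the tool from outside, world axes, zero at the start; "wrist_torque": the same for the moment, N m; "width": finger opening in m.
Only numpy, scipy, OpenCV 4.12 (cv2) and the standard library are available. Lean on these libraries where they do the work, as an engineer would, in place of code of your own. Each camera call takes 0.05 s, during which the arm holds its last target.

## Working session

There is one attempt and no reset: what is moved stays moved. The work goes in short steps, Python scripts to look and compute and a tool call to move; the robot and the scene stay as the last step left them, time stands still between calls to the robot, and variables do not carry over. Pictures are saved under pics/ and viewed, and the job is handed in when it is done.

Besides the shell and the picture viewer there is one more tool, called after "Call:" as name(argument=value, ...) on one line, values as JSON. move_arm: Moves the arm, as the interface text tells. Its arguments: {"type":"object","properties":{"increments":{"type":"array","items":{"type":"array","items":{"type":"array","items":{"type":"number","minimum":-1,"maximum":1}}}}},"required":["increments"]}

```bash
ls; mkdir -p pics
python3 - <<'E'
from bench import robot
import cv2, numpy as np
print(robot.get_obs()); print(robot.tcp_to_tips)
for n in ["scene","side","wrist"]:
    p=robot.camera_params(n)
    im,d=robot.snapshot(n); cv2.imwrite(f"pics/{n}0.png",im[:,:,::-1]); np.savez(f"{n}0.npz",im=im,d=d,**p)
    print(n,p)
E
```

```text
pics
{'time': 0.0, 'joint_positions': array([-1.03098134e-01,  8.79624874e-02,  1.37223667e+00,  2.24346895e-05,
        1.68359514e+00, -1.03100715e-01]), 'qvel': array([-2.38026990e-05, -2.06339470e-03,  4.52616571e-04, -2.33009086e-03,
        1.47719686e-03, -3.79152606e-04]), 'joint_torque': array([ 1.28542815e-03, -3.40182602e+01, -3.02423716e+01,  7.18220207e-02,
        3.29729996e-02, -1.13141955e-04]), 'tool_pos': array([5.49892688e-01, 1.09037663e-05, 4.03508526e-01]), 'ee_rot': array([-3.13940499e+00, -2.48768713e-04,  1.57080114e+00]), 'wrist_force': array([ 0.05327308, -0.27573527,  0.38310697]), 'wrist_torque': array([-0.06934366,  0.03120205,  0.03676977]), 'width': 0.09378663031971984}
0.1992
scene {'mtx': array([[473.50976549,   0.        , 317.6346526 ],
       [  0.        , 473.50976549, 196.6510437 ],
       [  0.        ,   0.        ,   1.        ]]), 'R': array([[-0.32555287,  0.945495  ,  0.00738467],
       [ 0.77527145,  0.27139613, -0.57034929],
       [-0.54126657, -0.17995372, -0.82136907]]), 't': array([ 0.16199445, -0.39955995,  1.87050156])}
side {'mtx': array([[437.53274689,   0.        , 323.35540021],
       [  0.        , 437.53274689, 194.18247011],
       [  0.        ,   0.        ,   1.        ]]), 'R': array([[-0.9995072 , -0.02680904,  0.01632899],
       [-0.02942994,  0.6193596 , -0.78455565],
       [ 0.01091967, -0.78464958, -0.61984337]]), 't': array([0.62028721, 0.12007136, 1.25071242])}
wrist {'mtx': array([[295.79567415,   0.        , 315.77177495],
       [  0.        , 295.79567415, 200.70653367],
       [  0.        ,   0.        ,   1.        ]]), 'R': array([[ 0.99999527,  0.00139524, -0.00274211],
       [ 0.00205847, -0.96580426,  0.25926412],
       [-0.00228661, -0.25926854, -0.96580257]]), 't': array([-0.54826688, -0.02850148,  0.39263602])}
```

View pics/scene0.png

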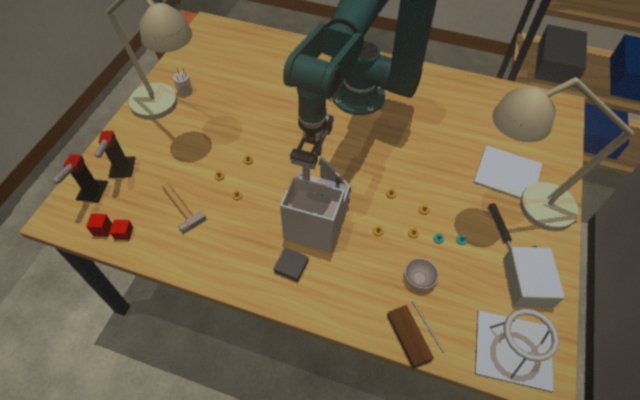

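View pics/side0.png

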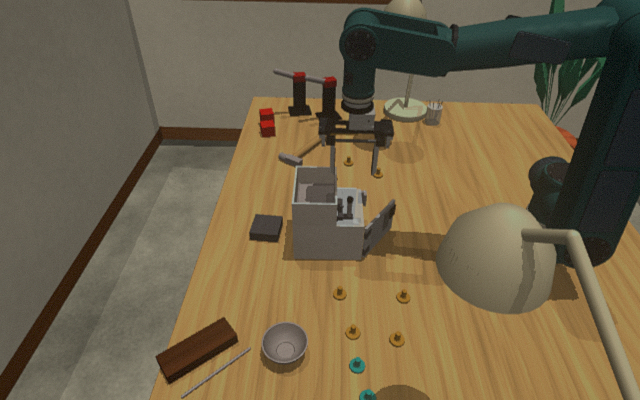

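View pics/wrist0.png

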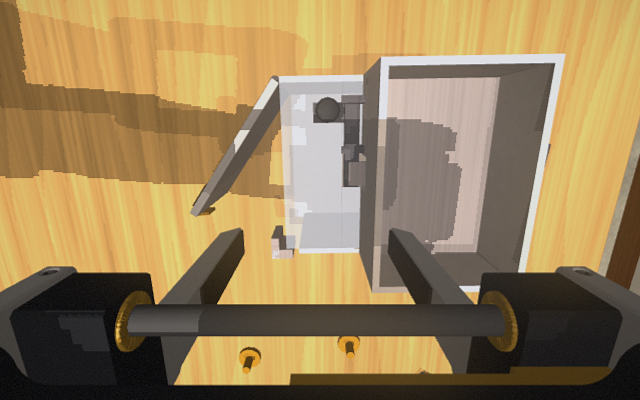

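The scene view shows 7 brass castings: three on the −y side at (248,159), (219,175) and (237,195), and four on the +y side at (391,194), (424,210), (378,231) and (413,233). The two turquoise look-alikes are at (438,238) and (461,239). The door is ajar. Next I'll measure these positions.

```bash
cat > h.py <<'E'
import cv2, numpy as np
def load(n,k="0"):
    return np.load(f"{n}{k}.npz")
def snap(n,k):
    from bench import robot
    p=robot.camera_params(n); im,d=robot.snapshot(n)
    cv2.imwrite(f"pics/{n}{k}.png",im[:,:,::-1]); np.savez(f"{n}{k}.npz",im=im,d=d,**p)
    return load(n,k)
def cloud(z):
    d=z['d'];K=z['mtx'];v,u=np.mgrid[:400,:640]
    P=np.stack([(u-K[0,2])/K[0,0]*d,(v-K[1,2])/K[1,1]*d,d],-1)
    return (P-z['t'])@z['R']
def ray(z,u,v,h):
    K=z['mtx'];r=np.array([(u-K[0,2])/K[0,0],(v-K[1,2])/K[1,1],1])@z['R']
    c=-z['t']@z['R']; return c+r*(h-c[2])/r[2]
def proj(z,X):
    q=z['R']@np.asarray(X)+z['t'];p=z['mtx']@q;return p[:2]/p[2]
def castings(z,lo=(10,120,60),hi=(32,255,255),mn=12):
    P=cloud(z);hsv=cv2.cvtColor(z['im'],cv2.COLOR_RGB2HSV)
    m=((hsv[...,0]>=lo[0])&(hsv[...,0]<=hi[0])&(hsv[...,1]>=lo[1])&(hsv[...,2]>=lo[2])&(P[...,2]>0.004)&(P[...,2]<0.045)&(z['d']>0)).astype(np.uint8)
    n,l,s,c=cv2.connectedComponentsWithStats(m)
    out=[]
    for i in range(1,n):
        if s[i,4]>=mn:
            q=P[l==i]; b=s[i]
            out.append((c[i].round(1),b[4],q.mean(0).round(4),q[:,2].max().round(4)))
    return out
E
python3 - <<'E'
from h import *
for n in ["scene","side","wrist"]:
    z=load(n);print(n)
    for o in castings(z): print(*o)
z=load("wrist")
P=cloud(z)
m=(abs(P[...,2]-0.19)<0.004)&(z['d']>0)
q=P[m][:,:2];print(len(q)); r=cv2.minAreaRect((q*1000).astype(np.float32));print(r);print(cv2.boxPoints(r))
for u,v in [(328,108),(345,152),(205,212),(277,82),(281,250)]: print(u,v,P[v,u])
E
```

```text
scene
[203.8  23.5] 25 [-0.2059 -0.7809  0.0057] 0.0101
[247.5 159.2] 65 [ 0.4509 -0.2773  0.0116] 0.0326
[109.5 171.8] 24 [ 0.6572 -0.7054  0.0079] 0.0136
[218.8 174.9] 63 [ 0.5479 -0.3417  0.0123] 0.0326
[176.3 199.7] 342 [ 0.6925 -0.424   0.022 ] 0.0319
[390.7 192.7] 67 [0.4255 0.2342 0.0124] 0.0375
[236.3 194.9] 70 [ 0.6047 -0.2497  0.0129] 0.0337
[423.5 208.9] 67 [0.4526 0.3515 0.0113] 0.0305
[377.4 230.3] 76 [0.5815 0.2296 0.0117] 0.0361
[413.3 232.5] 72 [0.5516 0.3393 0.0115] 0.0324
[409.9 334.9] 1319 [0.884  0.3995 0.0288] 0.0373
[407.8 358.4] 12 [0.9423 0.4104 0.0098] 0.0158
side
[307.6 146.9] 202 [ 0.6879 -0.4118  0.0187] 0.0301
[348.1 161. ] 51 [ 0.5441 -0.3377  0.0122] 0.0283
[378.2 172.9] 50 [ 0.4448 -0.2728  0.0117] 0.0302
[339.5 292.8] 115 [0.575  0.2354 0.0113] 0.0311
[403.2 296. ] 123 [0.4207 0.2389 0.011 ] 0.0302
[195.6 346.1] 1819 [0.88   0.4025 0.0286] 0.034
[352.4 331.8] 144 [0.5464 0.3438 0.0109] 0.0311
[396.9 338.8] 157 [0.4483 0.3578 0.0107] 0.0295
wrist
[348.2 344.7] 363 [ 0.5972 -0.2477  0.0132] 0.0319
[248.6 358.6] 387 [ 0.4465 -0.2736  0.0129] 0.0321
7759
((624.2542114257812, 33.22114181518555), (150.32086181640625, 160.83267211914062), 1.0736303329467773)
[[547.6002   112.215065]
 [550.6138   -48.589382]
 [700.9082   -45.77278 ]
 [697.89465  115.03166 ]]
328 108 [0.55637933 0.08314123 0.18992126]
345 152 [0.57279328 0.05050491 0.13787508]
205 212 [ 0.43333585 -0.01622896  0.09133944]
277 82 [0.51510447 0.10761433 0.11318593]
281 250 [ 0.512471   -0.05424712  0.10145978]
```

Run:
```python
from h import *
z=load("wrist")
P=cloud(z)
m=(abs(P[...,2]-0.19)<0.004)&(z['d']>0)&(P[...,0]>0.575)
q=P[m][:,:2]; r=cv2.minAreaRect((q*1000).astype(np.float32));print(r);print(cv2.boxPoints(r))
a=np.array([ray(z,383,57,.19),ray(z,563,54,.19),ray(z,520,293,.19),ray(z,373,291,.19)]);print(a)
s=load("scene");Ps=cloud(s);m=(abs(Ps[...,2]-0.19)<0.005)&(s['d']>0)&(Ps[...,0]>0.575)&(Ps[...,0]<0.75)&(abs(Ps[...,1])<0.15)
r=cv2.minAreaRect((Ps[m][:,:2]*1000).astype(np.float32));print(r,cv2.boxPoints(r))
s=load("side");Ps=cloud(s);m=(abs(Ps[...,2]-0.19)<0.005)&(s['d']>0)&(Ps[...,0]>0.575)&(Ps[...,0]<0.75)&(abs(Ps[...,1])<0.15)
r=cv2.minAreaRect((Ps[m][:,:2]*1000).astype(np.float32));print(r,cv2.boxPoints(r))
# knob
m=(abs(P[...,2]-0.188)<0.004)&(z['d']>0)&(P[...,0]<0.575);print('knob',P[m].mean(0),P[m].min(0),P[m].max(0))
# door outer top edge: z~.112
m=(abs(P[...,2]-0.112)<0.004)&(z['d']>0)&(P[...,0]<0.52)&(P[...,1]>-.1);q=P[m][:,:2];print(len(q));r=cv2.minAreaRect((q*1000).astype(np.float32));print(r,cv2.boxPoints(r))
c=cv2.resize(z['im'][60:300,170:590,::-1],None,fx=1.9,fy=1.9,interpolation=cv2.INTER_CUBIC);cv2.imwrite("pics/c1.png",c)
```

```text
((643.8353271484375, 33.55325698852539), (111.12548828125, 160.82823181152344), 1.0171680450439453)
[[586.8538   112.968346]
 [589.7088   -47.834538]
 [700.81683  -45.86183 ]
 [697.96185  114.941055]]
[[ 0.58922463  0.11258877  0.19      ]
 [ 0.69731806  0.11433518  0.19      ]
 [ 0.70075338 -0.0480866   0.19      ]
 [ 0.59140077 -0.04674891  0.19      ]]
((646.5651245117188, 32.81930160522461), (114.69786071777344, 160.70823669433594), 0.6400612592697144) [[588.32214  112.52777 ]
 [590.11743  -48.170444]
 [704.8081   -46.889168]
 [703.0128   113.80905 ]]
((644.3450317382812, 34.61643981933594), (110.03658294677734, 165.84548950195312), 1.1888667345046997) [[587.61804  116.37981 ]
 [591.0591   -49.42998 ]
 [701.072    -47.146927]
 [697.631    118.66286 ]]
knob [0.55574575 0.08233551 0.18914145] [0.54817215 0.0746105  0.18501111] [0.56351006 0.08992504 0.1911846 ]
1558
((471.4068603515625, 48.801055908203125), (147.6350860595703, 8.562707901000977), 55.37362289428711) [[425.93906   -9.508781]
 [432.98508  -14.374306]
 [516.87463  107.11089 ]
 [509.82864  111.97642 ]]
```

View pics/c1.png

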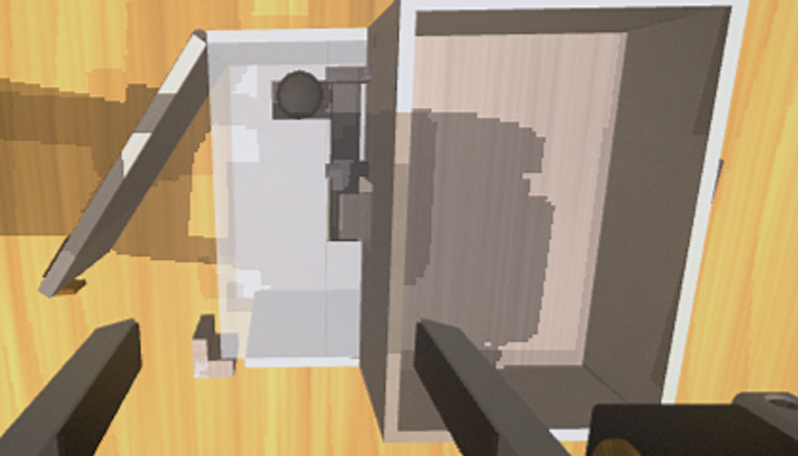

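Box yaw is about 0.018 rad, its origin (0.619, 0.033) and the knob (0.556, 0.082). The door is open about 0.62 rad. Door first, with the tool tilted 0.5 rad so the gripper body stays clear of the knob. I'll also refine the casting positions now.

```bash
cat >> h.py <<'E'
def render_cent(z,x,y,S=8):
    a=np.linspace(0,2*np.pi,60);c,s=np.cos(a),np.sin(a)
    im=np.zeros((400*S//1,640*S),np.uint8)
    for r,h0,h1 in [(.017,0,.007),(.006,.007,.029)]:
        pts=[proj(z,(x+r*ci,y+r*si,h)) for h in (h0,h1) for ci,si in zip(c,s)]
        hull=cv2.convexHull((np.array(pts)*S+S/2).astype(np.float32)).astype(np.int32)
        cv2.fillPoly(im,[hull],1)
    m=cv2.moments(im,True);return np.array([m['m10'],m['m01']])/m['m00']/S-0.5, m['m00']/S/S
def fit_casting(z,uv):
    p=ray(z,*uv,.011)[:2]
    for _ in range(4):
        c,A=render_cent(z,*p)
        p=p+(ray(z,*uv,.011)-ray(z,*c,.011))[:2]
    return p,A
E
python3 - <<'E'
from h import *
for n in ["scene","side"]:
    z=load(n);print(n)
    for o in castings(z,lo=(10,120,40)):
        if 40<o[1]<200 and o[2][0]>.3 and abs(o[2][1])<.5:
            p,A=fit_casting(z,o[0]);print(o[0],o[1],round(A),p.round(4))
E
```

```text
scene
[247.5 159.2] 65 75 [ 0.4467 -0.2797]
[218.8 174.9] 63 80 [ 0.5434 -0.3448]
[390.7 192.7] 67 83 [0.4201 0.2341]
[236.3 194.9] 70 85 [ 0.6001 -0.2528]
[423.5 208.9] 67 88 [0.448  0.3521]
[377.4 230.3] 76 92 [0.5771 0.2295]
[413.3 232.5] 72 94 [0.5472 0.3398]
side
[348.1 161. ] 51 72 [ 0.5436 -0.3451]
[378.2 172.9] 50 78 [ 0.4436 -0.279 ]
[339.5 292.8] 115 158 [0.5748 0.2306]
[403.2 296. ] 123 162 [0.4193 0.2343]
[352.4 331.8] 144 192 [0.5459 0.3394]
[396.9 338.8] 157 200 [0.4471 0.3537]
```

Call:
move_arm(increments=[[[0, 0, -0.4, 0, 0, 0, 0], [0, 0, -0.8, 0, 0, 0, 0], [0, 0, -1, 0, -0.07, 0, 0], [0, 0, -1, 0, -0.15, 0, 0], [0, 0, -1, 0, -0.22, 0, 0], [0, 0, -1, 0, -0.29, 0, 0], [0, 0, -1, 0, -0.318, 0, 0], [0, 0, -1, 0, -0.318, 0, 0]]])

```text
time: 0.82
tool_pos: [0.449, 0.0001, 0.4043]
ee_rot: [2.641, -0.0, 1.571]
wrist_force: [-1.1, -0.4, 0.1]
width: 0.0442
```

Call:
move_arm(increments=[[[0, 0.2, -0.44, -0.24, 0, 0, 0], [0, 0.2, -0.88, -0.48, 0, 0, 0], [0, 0.2, -0.88, -0.48, 0, 0, 0], [0, 0.2, -0.88, -0.48, 0, 0, 0]]])

```text
time: 1.15
tool_pos: [0.3474, 0.0205, 0.4049]
ee_rot: [2.643, 0.0, 1.571]
wrist_force: [0.5, -0.4, 0.8]
width: 0.0175
```

Call:
move_arm(increments=[[[0, 0, -0.39, 0.35, 0, 0, 0], [0, 0, -0.79, 0.71, 0, 0, 0], [0, 0, -0.79, 0.71, 0, 0, 0], [0, 0, -0.79, 0.71, 0, 0, 0]]])

```text
time: 1.48
tool_pos: [0.3123, 0.0202, 0.2977]
ee_rot: [2.656, -0.002, 1.571]
wrist_force: [-0.3, -0.6, -0.5]
width: 0.0008
```

Call:
move_arm(increments=[[[0, 0, -0.24, 0.44, 0, 0, 0], [0, 0, -0.24, 0.44, 0, 0, 0], [0, 0, -0.24, 0.44, 0, 0, 0]]])

```text
time: 1.73
tool_pos: [0.3143, 0.02, 0.2525]
ee_rot: [2.648, -0.001, 1.571]
wrist_force: [-0.3, -0.7, -0.7]
width: 0.0007
```

Run:
```python
from h import *
from bench import robot
o=robot.get_obs();print(o['tool_pos'],o['ee_rot'],o['wrist_force'])
snap("side","1");snap("scene","1")
z=load("side","1");cv2.imwrite("pics/c2.png",cv2.resize(z['im'][130:290,260:460,::-1],None,fx=4,fy=4))
```

```text
[0.31433635 0.02000042 0.25251248] [ 2.64815838e+00 -9.03689419e-04  1.57067894e+00] [-0.30887997 -0.67195638 -0.70546442]
```

View pics/c2.png

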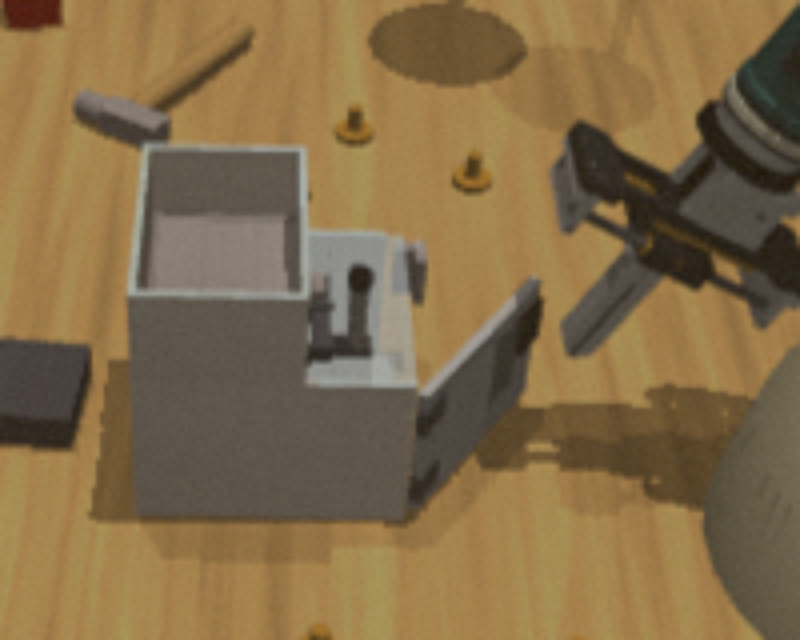

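Call:
move_arm(increments=[[[0, 0, 0.13, 0.07, 0, 0, 0], [0, 0, 0.26, 0.14, 0, 0, 0], [0, -0.02, 0.35, 0.19, 0, 0, 0], [0, -0.05, 0.44, 0.24, 0, 0, 0], [0, -0.08, 0.53, 0.29, 0, 0, 0], [0, -0.08, 0.53, 0.29, 0, 0, 0]]])

```text
time: 2.33
tool_pos: [0.3778, 0.0114, 0.2581]
ee_rot: [2.636, 0.001, 1.57]
wrist_force: [0.4, 0.4, -0.1]
width: 0.0008
```

Call:
move_arm(increments=[[[0, -0.02, 0.07, 0.04, 0, 0, 0], [0, -0.04, 0.13, 0.07, 0, 0, 0], [0, -0.06, 0.18, 0.1, 0, 0, 0], [0, -0.08, 0.22, 0.12, 0, 0, 0], [0, -0.08, 0.22, 0.12, 0, 0, 0]]])

```text
time: 2.75
tool_pos: [0.4003, 0.0041, 0.2545]
ee_rot: [2.643, -0.001, 1.571]
wrist_force: [-2.4, 1.0, 0.7]
width: 0.0002
```

Run:
```python
from h import *
from bench import robot
z=snap("side","2");cv2.imwrite("pics/c3.png",cv2.resize(z['im'][130:290,260:460,::-1],None,fx=4,fy=4))
o=robot.get_obs();print(o['tool_pos'],o['ee_rot'],o['wrist_force'])
```

```text
[0.40017869 0.00406676 0.25438284] [ 2.64262530e+00 -6.31146707e-04  1.57097884e+00] [-1.62825124  1.14989162 -0.19411434]
```

View pics/c3.png

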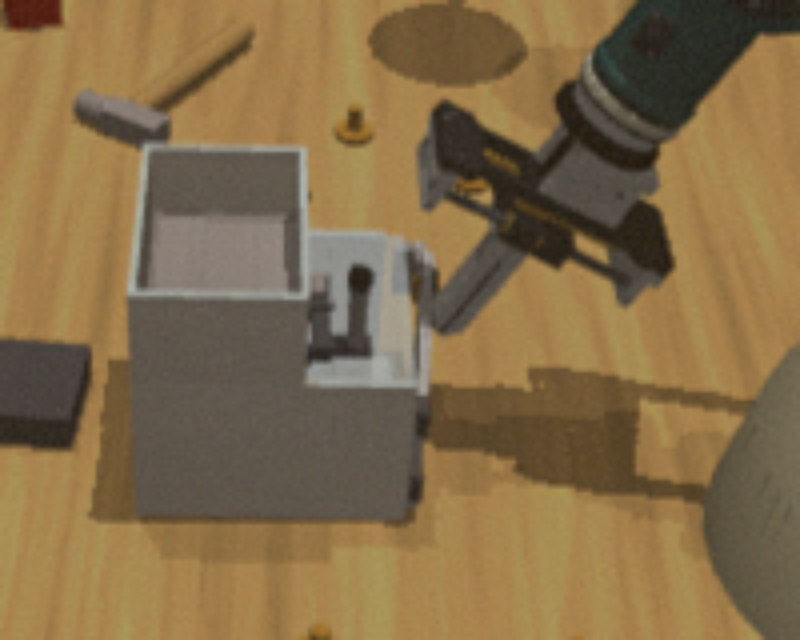

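Call:
move_arm(increments=[[[0, 0, 0.02, 0.01, 0, 0, 0], [0, 0, 0.04, 0.02, 0, 0, 0], [0, 0, 0.06, 0.03, 0, 0, 0], [0, 0, 0.07, 0.04, 0, 0, 0], [0, 0, 0.07, 0.04, 0, 0, 0]]])

```text
time: 3.22
tool_pos: [0.4083, 0.0038, 0.2542]
ee_rot: [2.642, 0.0, 1.571]
wrist_force: [0.0, -0.1, 0.4]
width: 0.0005
```

Call:
move_arm(increments=[[[0, 0, 0.02, 0.01, 0, 0, 0], [0, 0, 0.04, 0.02, 0, 0, 0], [0, 0, 0.05, 0.03, 0, 0, 0], [0, 0, 0.05, 0.03, 0, 0, 0]]])

```text
time: 3.55
tool_pos: [0.4123, 0.0039, 0.2547]
ee_rot: [2.65, 0.001, 1.572]
wrist_force: [-25.9, -2.0, 18.4]
width: 0.0004
```

Run:
```python
from h import *
from bench import robot
z=snap("side","3");cv2.imwrite("pics/c4.png",cv2.resize(z['im'][180:260,330:410,::-1],None,fx=7,fy=7))
o=robot.get_obs();print(o['tool_pos'],o['ee_rot'],o['wrist_force'])
```

```text
[0.41218357 0.00394349 0.25460541] [2.64923260e+00 1.31378977e-03 1.57206584e+00] [-24.82668292  -1.10300551  17.13148951]
```

View pics/c4.png

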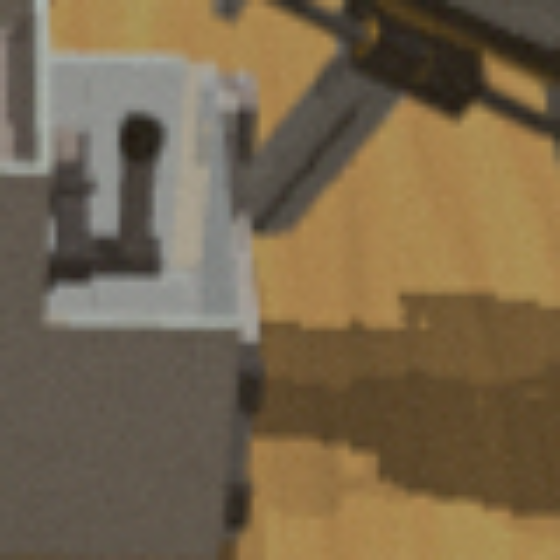

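Call:
move_arm(increments=[[[0, 0, -0.2, -0.1, 0, 0, 0], [0, 0, -0.53, -0.29, 0, 0, 0], [0, 0, -0.2, -0.9, 0.07, 0, 0], [0, -0.4, -0.05, -0.95, 0.15, 0, 0], [0.9, -0.8, -0.05, -0.95, 0.22, 0, 0], [0.9, -1, -0.05, -0.95, 0.29, 0, 0], [0.9, -1, -0.05, -0.95, 0.318, 0, 0], [0.9, -1, -0.05, -0.95, 0.318, 0, 0]]])

```text
time: 4.27
tool_pos: [0.3649, -0.0977, 0.3354]
ee_rot: [3.141, 0.0, 1.568]
wrist_force: [0.5, -0.2, 0.1]
width: 0.0238
```

Run:
```python
from h import *
from bench import robot
o=robot.get_obs();print(o['tool_pos'],o['ee_rot'],o['wrist_force'])
snap("side","4");z=snap("scene","4");P=cloud(z)
w=snap("wrist","4")
s=load("side","4")
a=cv2.resize(s['im'][160:260,320:420,::-1],(400,400));b=cv2.resize(z['im'][150:250,270:370,::-1],(400,400));cv2.imwrite("pics/c5.png",np.hstack([a,b]))
```

```text
[ 0.3649329  -0.09767286  0.33538207] [3.14105261e+00 3.06249480e-04 1.56759418e+00] [ 0.54890148 -0.23560028  0.09993789]
```

View pics/c5.png

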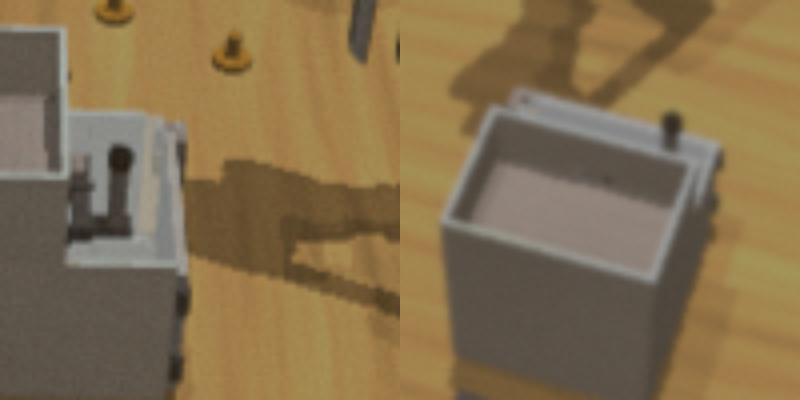

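View pics/wrist4.png

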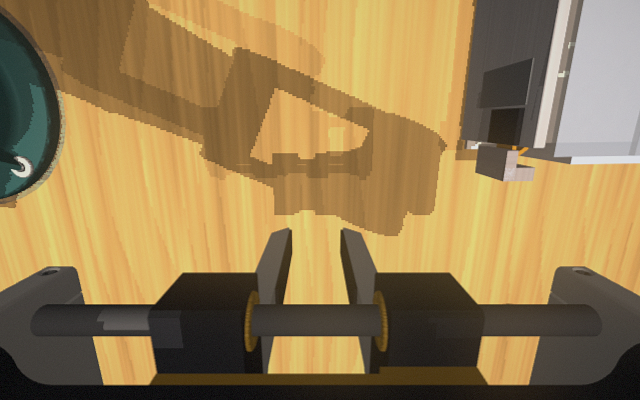

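The door is shut. The wrist view shows the brass tongue tip at (520,150) just inside the strike. First casting is A at (0.445, −0.279).

Call:
move_arm(increments=[[[0.6, -0.4, 0.4, 0.2, 0, 0, 0], [0.6, -0.8, 0.8, 0.5, 0, 0, 0], [0.6, -1, 0.8, 0.6, 0, 0, 0], [0.6, -1, 0.8, 0.6, 0, 0, 0]]])

```text
time: 4.75
tool_pos: [0.445, -0.1971, 0.2724]
ee_rot: [-3.141, 0.0, 1.572]
wrist_force: [-0.3, 0.7, 0.1]
width: 0.0562
```

Call:
move_arm(increments=[[[0.6, -0.4, 0, 0, 0, 0, 0], [0.6, -0.82, 0, 0, 0, 0, 0], [0.6, -0.82, 0, 0.1, 0, 0, 0], [0.6, -0.82, 0, 0.3, 0, 0, 0], [0.6, -0.82, 0, 0.3, 0, 0, 0]]])

```text
time: 5.17
tool_pos: [0.443, -0.2766, 0.2412]
ee_rot: [-3.137, -0.004, 1.571]
wrist_force: [-0.6, -0.2, 0.0]
width: 0.0563
```

Run:
```python
from h import *
from bench import robot
o=robot.get_obs();print(o['tool_pos'],o['ee_rot'],o['wrist_force'],o['width'])
w=snap("wrist","5")
s=snap("side","5")
for o in castings(s,lo=(10,120,40)):
        if 30<o[1]<200 and o[2][0]>.3 and abs(o[2][1])<.5:
            p,A=fit_casting(s,o[0]);print(o[0],o[1],round(A),p.round(4))
```

```text
[ 0.44296541 -0.27664574  0.24123161] [-3.13726384 -0.00435989  1.57097572] [-0.58699058 -0.23624626  0.035433  ] 0.0562577830896686
[348.2 160.8] 49 72 [ 0.5432 -0.3464]
[377.9 172.9] 55 78 [ 0.4447 -0.279 ]
[339.6 292.7] 112 158 [0.5745 0.2303]
[403.1 295.8] 116 162 [0.4194 0.2337]
[352.6 331.7] 143 192 [0.5454 0.3392]
[396.9 338.8] 156 200 [0.4471 0.3537]
```

View pics/wrist5.png

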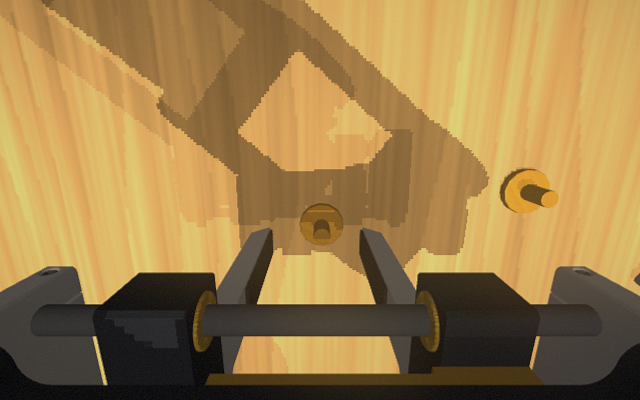

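Call:
move_arm(increments=[[[0.5, -0.02, 0.02, 0.3, 0, 0, 0], [0.3, -0.02, 0.02, 0.3, 0, 0, 0], [0, -0.02, 0.02, 0.3, 0, 0, 0], [0, -0.02, 0.02, 0.3, 0, 0, 0], [0, -0.02, 0.02, 0.3, 0, 0, 0], [0, -0.02, 0.02, 0.3, 0, 0, 0], [0, -0.02, 0.02, 0.3, 0, 0, 0], [0, -0.02, 0.02, 0.3, 0, 0, 0]]])

```text
time: 5.93
tool_pos: [0.4462, -0.2801, 0.2161]
ee_rot: [3.14, 0.001, 1.571]
wrist_force: [-1.0, 1.1, 3.3]
width: 0.0107
```

Call:
move_arm(increments=[[[0, 0, 0, -0.3, 0, 0, 0], [0, 0.25, 0.2, -0.6, 0, 0, 0], [0, 0.5, 0.4, -0.9, 0, 0, 0], [0, 0.8, 0.6, -1, 0, 0, 0], [0, 0.8, 0.6, -1, 0, 0, 0]]])

```text
time: 6.35
tool_pos: [0.5092, -0.1961, 0.32]
ee_rot: [3.131, 0.001, 1.576]
wrist_force: [0.0, -0.3, -1.2]
width: 0.0107
```

Call:
move_arm(increments=[[[0, 0.25, 0.2, -0.3, 0, 0, 0], [0, 0.5, 0.4, -0.6, 0, 0, 0], [0, 0.7, 0.6, -0.9, 0, 0, 0], [0, 0.9, 0.8, -1, 0, 0, 0], [0, 0.9, 0.8, -1, 0, 0, 0]]])

```text
time: 6.77
tool_pos: [0.5884, -0.1068, 0.419]
ee_rot: [3.133, -0.0, 1.576]
wrist_force: [-0.6, -0.2, -0.9]
width: 0.0108
```

Call:
move_arm(increments=[[[0, 0.3, 0.3, 0, 0, 0, 0], [0, 0.6, 0.5, 0, 0, 0, 0], [0, 0.94, 0.78, 0, 0, 0, 0], [0, 0.94, 0.78, 0, 0, 0, 0], [0, 0.94, 0.78, 0, 0, 0, 0]]])

```text
time: 7.18
tool_pos: [0.6647, -0.0148, 0.4121]
ee_rot: [-3.137, -0.0, 1.574]
wrist_force: [-0.6, -0.8, -1.4]
width: 0.0107
```

Run:
```python
from h import *
from bench import robot
o=robot.get_obs();print(o['tool_pos'],o['ee_rot'],o['wrist_force'],o['width'])
w=snap("wrist","6")
```

```text
[ 0.66466383 -0.01481876  0.41211074] [-3.13731898e+00 -2.59113451e-05  1.57364602e+00] [-0.58324753 -0.84203903 -1.39683391] 0.010727057329707015
```

View pics/wrist6.png

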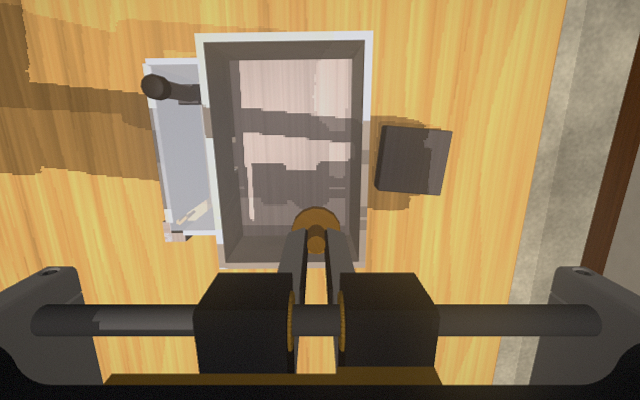

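Call:
move_arm(increments=[[[0, 0, 0, 0.3, 0, 0, 0], [0, 0, 0, 0.5, 0, 0, 0], [0, 0, 0, 0.5, 0, 0, 0], [0.25, 0, 0, 0.5, 0, 0, 0], [0.25, 0, 0, 0.5, 0, 0, 0], [0.25, 0, 0, 0.5, 0, 0, 0], [0.25, 0, 0, 0.2, 0, 0, 0], [0.25, 0, 0, -0.1, 0, 0, 0]]])

```text
time: 7.9
tool_pos: [0.6635, -0.0164, 0.4248]
ee_rot: [-3.138, -0.0, 1.57]
wrist_force: [0.9, -0.6, 1.2]
width: 0.0239
```

Call:
move_arm(increments=[[[0.5, -0.4, -0.1, 0, 0, 0, 0], [0.5, -0.8, -0.3, 0, 0, 0, 0], [0.5, -1, -0.4, 0, 0, 0, 0]]])

```text
time: 8.15
tool_pos: [0.6227, -0.1185, 0.4284]
ee_rot: [3.137, 0.003, 1.569]
wrist_force: [-0.3, -0.0, -0.4]
width: 0.0401
```

Call:
move_arm(increments=[[[0.5, -0.3, -0.1, 0.3, 0, 0, 0], [0.5, -0.7, -0.3, 0.7, 0, 0, 0], [0.5, -1, -0.4, 1, 0, 0, 0]]])

```text
time: 8.4
tool_pos: [0.5889, -0.2023, 0.3427]
ee_rot: [3.136, 0.003, 1.571]
wrist_force: [0.7, -0.2, -0.4]
width: 0.0468
```

Call:
move_arm(increments=[[[0.5, -0.3, -0.1, 0.2, 0, 0, 0], [0.5, -0.7, -0.3, 0.5, 0, 0, 0], [0.5, -1, -0.4, 0.8, 0, 0, 0]]])

```text
time: 8.65
tool_pos: [0.5528, -0.2932, 0.2719]
ee_rot: [3.136, 0.004, 1.571]
wrist_force: [0.4, 0.3, 0.5]
width: 0.0468
```

Call:
move_arm(increments=[[[0.5, -0.15, 0, 0, 0, 0, 0], [0.5, -0.295, 0, 0, 0, 0, 0], [0.5, -0.295, 0, 0, 0, 0, 0], [0.5, -0.295, 0, 0, 0, 0, 0]]])

```text
time: 8.98
tool_pos: [0.5546, -0.321, 0.2724]
ee_rot: [3.137, 0.002, 1.571]
wrist_force: [0.1, 0.1, 0.0]
width: 0.0469
```

```bash
cat >> h.py <<'E'
def look(k):
    from bench import robot
    o=robot.get_obs();print(o['tool_pos'].round(4),o['ee_rot'].round(3),o['wrist_force'].round(1),o['width'].round(4))
    w=snap("wrist",k);s=snap("side",k)
    for n,z in (("w",w),("s",s)):
      for o in castings(z,lo=(10,120,40),mn=30):
        if o[2][0]>.3 and abs(o[2][1])<.45 and o[1]<(1500 if n=="w" else 200):
            if n=="s": p,A=fit_casting(z,o[0])
            else: p,A=fit_casting(z,o[0]) if o[1]<1500 else (o[2],0)
            print(n,o[0],o[1],round(A),np.round(p,4))
E
python3 -c "
from h import *
look('7')"
```

```text
Traceback (most recent call last):
  File "h.py", line 44, in look
    o=robot.get_obs();print(o['tool_pos'].round(4),o['ee_rot'].round(3),o['wrist_force'].round(1),o['width'].round(4))
                                                                                                  ^^^^^^^^^^^^^^^^
AttributeError: 'float' object has no attribute 'round'
```

```bash
sed -i "s/,o\['width'\].round(4))/,round(o['width'],4))/" h.py
python3 -c "
from h import *
look('7')"
```

```text
[ 0.5546 -0.321   0.2724] [3.137e+00 2.000e-03 1.571e+00] [0.1 0.1 0. ] 0.0469
w [368.3 126.4] 1381 1461 [ 0.598 -0.251]
w [302.2 232.7] 1067 1158 [ 0.5431 -0.3439]
s [348.8 160.4] 42 72 [ 0.541 -0.349]
s [339.5 292.8] 121 158 [0.5748 0.2306]
s [403.1 296.1] 124 162 [0.4196 0.2346]
s [352.4 331.8] 146 192 [0.5459 0.3394]
s [397.1 338.7] 154 200 [0.4466 0.3534]
```

View pics/wrist7.png

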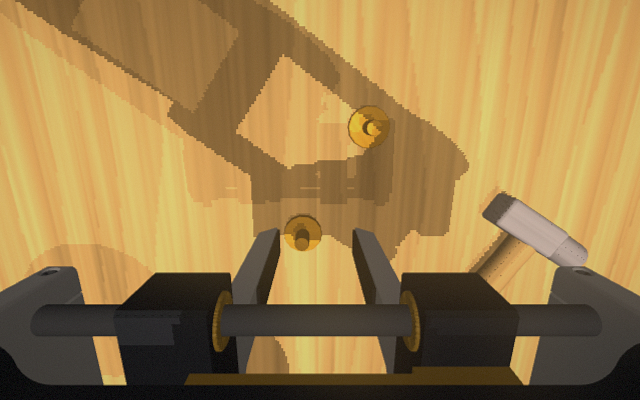

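Call:
move_arm(increments=[[[0.5, -0.235, -0.115, 0.2, 0, 0, 0], [0.4, -0.235, -0.115, 0.59, 0, 0, 0], [0.3, -0.235, -0.115, 0.59, 0, 0, 0], [0, -0.235, -0.115, 0.59, 0, 0, 0], [0, -0.235, -0.115, 0.59, 0, 0, 0], [0, -0.235, -0.115, 0.59, 0, 0, 0], [0, -0.235, -0.115, 0.59, 0, 0, 0], [0, -0.235, -0.115, 0.59, 0, 0, 0]]])

```text
time: 9.75
tool_pos: [0.5427, -0.344, 0.2131]
ee_rot: [3.138, 0.002, 1.571]
wrist_force: [0.2, 0.4, 4.6]
width: 0.0113
```

Call:
move_arm(increments=[[[0, 0, 0, -0.3, 0, 0, 0], [0, 0.2, 0.1, -0.6, 0, 0, 0], [0, 0.5, 0.2, -0.9, 0, 0, 0], [0, 0.8, 0.3, -1, 0, 0, 0], [0, 1, 0.3, -1, 0, 0, 0], [0, 1, 0.3, -1, 0, 0, 0]]])

```text
time: 10.25
tool_pos: [0.5728, -0.2404, 0.3131]
ee_rot: [3.137, -0.0, 1.575]
wrist_force: [0.7, -0.9, -1.3]
width: 0.0109
```

Call:
move_arm(increments=[[[0, 0.3, 0.1, -0.4, 0, 0, 0], [0, 0.6, 0.2, -0.8, 0, 0, 0], [0, 0.8, 0.3, -1, 0, 0, 0], [0, 1, 0.4, -1, 0, 0, 0], [0, 1, 0.4, -1, 0, 0, 0]]])

```text
time: 10.67
tool_pos: [0.6132, -0.1408, 0.4144]
ee_rot: [3.133, 0.0, 1.576]
wrist_force: [-1.1, -0.1, -1.8]
width: 0.0111
```

Call:
move_arm(increments=[[[0, 0.35, 0.05, -0.1, 0, 0, 0], [0, 0.7, 0.11, -0.1, 0, 0, 0], [0, 1, 0.11, -0.1, 0, 0, 0], [0, 1, 0.11, -0.1, 0, 0, 0]]])

```text
time: 11.0
tool_pos: [0.6228, -0.0405, 0.4194]
ee_rot: [-3.14, -0.003, 1.576]
wrist_force: [0.3, 0.6, -1.5]
width: 0.011
```

Call:
move_arm(increments=[[[0, 0.25, 0, 0.1, 0, 0, 0], [0, 0.25, 0, 0.4, 0, 0, 0], [0, 0.25, 0, 0.6, 0, 0, 0], [0.25, 0.25, 0, 0.6, 0, 0, 0], [0.25, 0.25, 0, 0.6, 0, 0, 0], [0.25, 0.25, 0, 0.6, 0, 0, 0], [0.25, 0.25, 0, 0.2, 0, 0, 0], [0.25, 0.25, 0, 0, 0, 0, 0]]])

```text
time: 11.67
tool_pos: [0.6227, -0.02, 0.4234]
ee_rot: [3.139, 0.001, 1.57]
wrist_force: [0.5, 0.3, 0.3]
width: 0.0241
```

Call:
move_arm(increments=[[[0.5, -0.4, -0.1, 0, 0, 0, 0], [0.5, -0.8, -0.24, 0, 0, 0, 0], [0.5, -1, -0.24, 0, 0, 0, 0], [0.5, -1, -0.24, 0, 0, 0, 0]]])

```text
time: 12.0
tool_pos: [0.598, -0.1238, 0.4232]
ee_rot: [3.137, 0.004, 1.564]
wrist_force: [-0.4, -0.6, -0.5]
width: 0.0458
```

Call:
move_arm(increments=[[[0.5, -0.3, 0, 0.3, 0, 0, 0], [0.5, -0.6, 0, 0.6, 0, 0, 0], [0.5, -0.9, 0, 0.9, 0, 0, 0], [0.5, -1, 0, 1, 0, 0, 0], [0.5, -1, 0, 1, 0, 0, 0]]])

```text
time: 12.42
tool_pos: [0.5982, -0.2211, 0.3168]
ee_rot: [-3.136, -0.002, 1.567]
wrist_force: [-0.2, 0.7, -0.1]
width: 0.0469
```

Call:
move_arm(increments=[[[0.5, -0.2, 0, 0.3, 0, 0, 0], [0.5, -0.34, 0, 0.5, 0, 0, 0], [0.5, -0.34, 0, 0.5, 0, 0, 0], [0.5, -0.34, 0, 0.5, 0, 0, 0]]])

```text
time: 12.75
tool_pos: [0.5994, -0.2521, 0.2715]
ee_rot: [3.141, -0.001, 1.571]
wrist_force: [-0.9, -0.6, -0.3]
width: 0.0468
```

```bash
python3 -c "
from h import *
look('8')"
```

```text
[ 0.5994 -0.2521  0.2715] [ 3.141e+00 -1.000e-03  1.571e+00] [-0.9 -0.6 -0.3] 0.0468
w [314.6 209. ] 1133 1220 [ 0.5979 -0.2514]
s [339.3 292.6] 115 158 [0.5752 0.2301]
s [403.3 296. ] 120 162 [0.419  0.2343]
s [352.4 331.7] 144 192 [0.5458 0.3392]
s [397.  338.8] 149 200 [0.4469 0.3537]
```

View pics/wrist8.png

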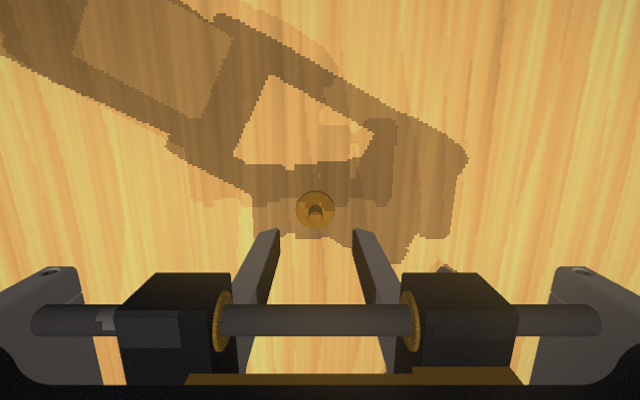

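Call:
move_arm(increments=[[[0.5, 0, 0, 0.3, 0, 0, 0], [0.4, 0, 0, 0.58, 0, 0, 0], [0.3, 0, 0, 0.58, 0, 0, 0], [0, 0, 0, 0.58, 0, 0, 0], [0, 0, 0, 0.58, 0, 0, 0], [0, 0, 0, 0.58, 0, 0, 0], [0, 0, 0, 0.58, 0, 0, 0], [0, 0, 0, 0.58, 0, 0, 0]]])

```text
time: 13.52
tool_pos: [0.5996, -0.2534, 0.2154]
ee_rot: [3.137, 0.002, 1.571]
wrist_force: [-1.4, 1.8, 6.0]
width: 0.0113
```

Call:
move_arm(increments=[[[0, 0, 0, -0.3, 0, 0, 0], [0, 0, 0.1, -0.6, 0, 0, 0], [0, 0.2, 0.2, -0.9, 0, 0, 0], [0, 0.4, 0.3, -1, 0, 0, 0], [0, 0.4, 0.3, -1, 0, 0, 0]]])

```text
time: 13.93
tool_pos: [0.6309, -0.2105, 0.3181]
ee_rot: [3.131, 0.001, 1.574]
wrist_force: [-0.5, -0.1, -0.9]
width: 0.011
```

Call:
move_arm(increments=[[[0, 0.3, 0.1, -0.4, 0, 0, 0], [0, 0.6, 0.2, -0.8, 0, 0, 0], [0, 0.8, 0.3, -1, 0, 0, 0], [0, 1, 0.35, -1, 0, 0, 0], [0, 1, 0.35, -1, 0, 0, 0]]])

```text
time: 14.35
tool_pos: [0.6647, -0.1092, 0.4159]
ee_rot: [3.135, -0.001, 1.576]
wrist_force: [-0.6, 0.0, -1.1]
width: 0.0108
```

Call:
move_arm(increments=[[[0, 0.35, 0, -0.1, 0, 0, 0], [0, 0.7, 0, -0.1, 0, 0, 0], [0, 1, 0, -0.1, 0, 0, 0], [0, 1, 0, -0.1, 0, 0, 0]]])

```text
time: 14.68
tool_pos: [0.6635, -0.0088, 0.4208]
ee_rot: [-3.139, -0.003, 1.577]
wrist_force: [-0.2, -0.2, -0.6]
width: 0.011
```

Call:
move_arm(increments=[[[0, 0.31, 0, 0, 0, 0, 0], [0, 0.31, 0, 0.3, 0, 0, 0], [0, 0.31, 0, 0.6, 0, 0, 0], [0, 0.31, 0, 0.6, 0, 0, 0], [0.25, 0.31, 0, 0.6, 0, 0, 0], [0.25, 0.31, 0, 0.6, 0, 0, 0], [0.25, 0.31, 0, 0.6, 0, 0, 0], [0.25, 0.31, 0, 0, 0, 0, 0]]])

```text
time: 15.35
tool_pos: [0.6624, 0.0172, 0.393]
ee_rot: [-3.12, -0.001, 1.57]
wrist_force: [0.2, 0.1, -2.7]
width: 0.024
```

Call:
move_arm(increments=[[[0.25, 0.3, -0.2, -0.1, 0, 0, 0], [0.5, 0.6, -0.4, -0.1, 0, 0, 0], [0.5, 0.8, -0.6, -0.1, 0, 0, 0], [0.5, 1, -0.6, -0.1, 0, 0, 0], [0.5, 1, -0.6, -0.1, 0, 0, 0]]])

```text
time: 15.77
tool_pos: [0.6026, 0.1206, 0.417]
ee_rot: [3.137, -0.002, 1.575]
wrist_force: [-0.0, 0.4, 0.2]
width: 0.0454
```

```bash
python3 -c "
from h import *
look('9')
z=snap('scene','9');cv2.imwrite('pics/c9.png',cv2.resize(z['im'][130:260,200:460,::-1],None,fx=3,fy=3))"
```

```text
[0.6026 0.1206 0.417 ] [ 3.137e+00 -2.000e-03  1.575e+00] [-0.   0.4  0.2] 0.0454
w [266.6   3.6] 191 267 [0.5445 0.3399]
w [168.1  88.1] 645 700 [0.4184 0.2353]
w [292.9  92.1] 600 631 [0.5745 0.2314]
s [339.5 292.8] 114 158 [0.5748 0.2306]
s [403.  296.1] 124 162 [0.4198 0.2346]
s [352.5 331.8] 145 192 [0.5456 0.3394]
s [396.8 338.6] 152 200 [0.4472 0.3533]
```

View pics/c9.png

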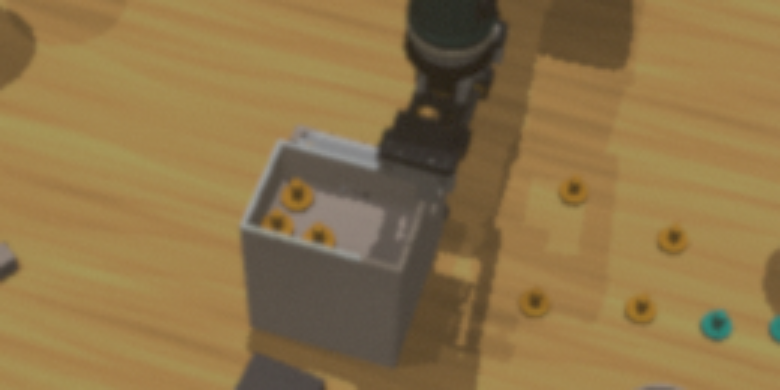

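Three castings are in the hopper, standing upright. Next is F at (0.575, 0.231).

Call:
move_arm(increments=[[[0.5, 0.4, -0.1, 0.1, 0, 0, 0], [0.5, 0.8, -0.27, 0.4, 0, 0, 0], [0.5, 1, -0.27, 0.8, 0, 0, 0], [0.5, 1, -0.27, 1, 0, 0, 0], [0.5, 1, -0.27, 1, 0, 0, 0]]])

```text
time: 16.33
tool_pos: [0.5753, 0.218, 0.3059]
ee_rot: [-3.128, 0.004, 1.572]
wrist_force: [-0.7, -0.0, -1.4]
width: 0.0469
```

Call:
move_arm(increments=[[[0.5, 0.1, 0, 0.2, 0, 0, 0], [0.5, 0.1, 0, 0.5, 0, 0, 0], [0.5, 0.1, 0, 0.5, 0, 0, 0], [0.5, 0.1, 0, 0.5, 0, 0, 0]]])

```text
time: 16.67
tool_pos: [0.5774, 0.2263, 0.2637]
ee_rot: [-3.139, 0.001, 1.569]
wrist_force: [0.2, 0.2, 0.8]
width: 0.0471
```

```bash
python3 -c "
from h import *
look('10')"
```

```text
[0.5774 0.2263 0.2637] [-3.139e+00  1.000e-03  1.569e+00] [0.2 0.2 0.8] 0.0471
w [127.8 202.8] 1416 1555 [0.4183 0.2346]
w [314.4 206.5] 1220 1307 [0.575  0.2309]
s [306.8 147.5] 186 66 [ 0.6919 -0.4249]
s [339.6 292.7] 118 158 [0.5745 0.2303]
s [403.  296.2] 120 162 [0.4198 0.2349]
s [352.6 331.8] 146 192 [0.5454 0.3394]
s [396.8 338.4] 155 200 [0.4472 0.3527]
```

Call:
move_arm(increments=[[[0.5, 0.04, -0.02, 0.3, 0, 0, 0], [0.4, 0.04, -0.02, 0.5, 0, 0, 0], [0.3, 0.04, -0.02, 0.5, 0, 0, 0], [0, 0.04, -0.02, 0.5, 0, 0, 0], [0, 0.04, -0.02, 0.5, 0, 0, 0], [0, 0.04, -0.02, 0.5, 0, 0, 0], [0, 0.04, -0.02, 0.5, 0, 0, 0], [0, 0.04, -0.02, 0.5, 0, 0, 0]]])

```text
time: 17.43
tool_pos: [0.5757, 0.2319, 0.2165]
ee_rot: [3.137, -0.001, 1.571]
wrist_force: [0.5, -0.5, 4.4]
width: 0.0108
```

Call:
move_arm(increments=[[[0, 0, 0, -0.3, 0, 0, 0], [0, 0, 0.1, -0.6, 0, 0, 0], [0, -0.2, 0.2, -0.9, 0, 0, 0], [0, -0.4, 0.2, -1, 0, 0, 0], [0, -0.4, 0.2, -1, 0, 0, 0]]])

```text
time: 17.85
tool_pos: [0.5962, 0.1895, 0.3193]
ee_rot: [3.132, 0.0, 1.568]
wrist_force: [0.9, -0.2, -1.0]
width: 0.0107
```

Call:
move_arm(increments=[[[0, 0, 0.1, -0.4, 0, 0, 0], [0, -0.2, 0.2, -0.8, 0, 0, 0], [0, -0.4, 0.3, -1, 0, 0, 0], [0, -0.8, 0.3, -1, 0, 0, 0], [0, -0.8, 0.3, -1, 0, 0, 0]]])

```text
time: 18.27
tool_pos: [0.6255, 0.1071, 0.4158]
ee_rot: [3.138, 0.004, 1.565]
wrist_force: [1.5, 0.2, -0.6]
width: 0.0108
```

Call:
move_arm(increments=[[[0, -0.4, 0, -0.1, 0, 0, 0], [0, -0.85, 0, 0, 0, 0, 0], [0, -0.85, 0, 0.2, 0, 0, 0], [0, -0.85, 0, 0.5, 0, 0, 0], [0, -0.85, 0, 0.5, 0, 0, 0], [0.25, -0.85, 0, 0.5, 0, 0, 0], [0.25, -0.85, 0, 0.5, 0, 0, 0], [0.25, -0.85, 0, 0.5, 0, 0, 0]]])

```text
time: 18.93
tool_pos: [0.6252, 0.0277, 0.3661]
ee_rot: [3.138, -0.0, 1.572]
wrist_force: [-0.6, -0.7, 0.9]
width: 0.023
```

Call:
move_arm(increments=[[[0.25, 0, 0, -0.3, 0, 0, 0], [0.25, 0, 0, -0.6, 0, 0, 0], [0.25, 0.3, -0.3, -0.6, 0, 0, 0], [0.5, 0.6, -0.6, -0.6, 0, 0, 0], [0.5, 0.9, -0.8, -0.6, 0, 0, 0], [0.5, 1, -0.8, -0.6, 0, 0, 0], [0.5, 1, -0.8, -0.6, 0, 0, 0]]])

```text
time: 19.52
tool_pos: [0.5438, 0.1295, 0.4268]
ee_rot: [3.136, -0.001, 1.576]
wrist_force: [0.8, -0.1, -0.3]
width: 0.0458
```

Call:
move_arm(increments=[[[0.5, 0.4, 0, 0.3, 0, 0, 0], [0.5, 0.8, 0, 0.6, 0, 0, 0], [0.5, 1, 0, 0.9, 0, 0, 0], [0.5, 1, 0, 1, 0, 0, 0], [0.5, 1, 0, 1, 0, 0, 0]]])

```text
time: 19.93
tool_pos: [0.5446, 0.2278, 0.3185]
ee_rot: [-3.133, 0.003, 1.573]
wrist_force: [-0.9, 0.2, -0.4]
width: 0.0469
```

Call:
move_arm(increments=[[[0.5, 0.3, 0, 0.1, 0, 0, 0], [0.5, 0.6, 0, 0.2, 0, 0, 0], [0.5, 1, 0, 0.4, 0, 0, 0], [0.5, 1, 0, 0.5, 0, 0, 0], [0.5, 1, 0, 0.5, 0, 0, 0]]])

```text
time: 20.35
tool_pos: [0.5453, 0.3272, 0.272]
ee_rot: [-3.139, 0.002, 1.572]
wrist_force: [-0.4, -1.1, -0.9]
width: 0.0473
```

```bash
python3 -c "
from h import *
look('11')"
```

```text
[0.5453 0.3272 0.272 ] [-3.139e+00  2.000e-03  1.572e+00] [-0.4 -1.1 -0.9] 0.0473
w [633.  166.4] 477 598 [0.8228 0.3669]
w [201.9 178.6] 1253 1358 [0.4463 0.3535]
w [317.7 195. ] 1166 1248 [0.5455 0.3395]
s [402.9 295.8] 119 162 [0.4199 0.2337]
s [352.6 331.8] 147 192 [0.5454 0.3394]
s [396.8 338.6] 151 200 [0.4472 0.3533]
```

View pics/wrist11.png

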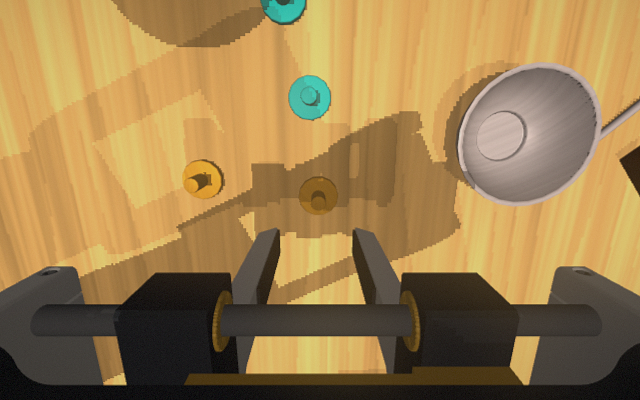

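The brass casting at (318,195) sits on the grasp line. The turquoise one at (310,97) is 75 mm beyond it, so I'm leaving it. Picking the brass one.

Call:
move_arm(increments=[[[0.5, 0.12, 0, 0.2, 0, 0, 0], [0.4, 0.12, 0, 0.58, 0, 0, 0], [0.3, 0.12, 0, 0.58, 0, 0, 0], [0, 0.12, 0, 0.58, 0, 0, 0], [0, 0.12, 0, 0.58, 0, 0, 0], [0, 0.12, 0, 0.58, 0, 0, 0], [0, 0.12, 0, 0.58, 0, 0, 0], [0, 0.12, 0, 0.58, 0, 0, 0]]])

```text
time: 21.12
tool_pos: [0.5458, 0.3388, 0.2191]
ee_rot: [3.137, -0.002, 1.57]
wrist_force: [-0.3, -1.9, 6.4]
width: 0.0106
```

Call:
move_arm(increments=[[[0, 0, 0, -0.3, 0, 0, 0], [0, -0.2, 0.1, -0.6, 0, 0, 0], [0, -0.5, 0.2, -0.9, 0, 0, 0], [0, -0.8, 0.3, -1, 0, 0, 0], [0, -1, 0.3, -1, 0, 0, 0], [0, -1, 0.3, -1, 0, 0, 0]]])

```text
time: 21.62
tool_pos: [0.5758, 0.2354, 0.3186]
ee_rot: [3.137, 0.001, 1.566]
wrist_force: [0.6, 0.3, -0.5]
width: 0.0105
```

Call:
move_arm(increments=[[[0, -0.3, 0.1, -0.3, 0, 0, 0], [0, -0.6, 0.3, -0.6, 0, 0, 0], [0, -0.9, 0.5, -0.9, 0, 0, 0], [0, -1, 0.6, -1, 0, 0, 0], [0, -1, 0.6, -1, 0, 0, 0]]])

```text
time: 22.03
tool_pos: [0.6369, 0.1359, 0.421]
ee_rot: [3.132, 0.0, 1.566]
wrist_force: [-0.7, -0.0, 0.3]
width: 0.0106
```

Call:
move_arm(increments=[[[0, -0.35, 0.1, -0.05, 0, 0, 0], [0, -0.71, 0.27, 0, 0, 0, 0], [0, -0.71, 0.27, 0.2, 0, 0, 0], [0, -0.71, 0.27, 0.5, 0, 0, 0], [0, -0.71, 0.27, 0.5, 0, 0, 0], [0.25, -0.71, 0.27, 0.5, 0, 0, 0], [0.25, -0.71, 0.27, 0.5, 0, 0, 0], [0.25, -0.71, 0.27, 0.5, 0, 0, 0]]])

```text
time: 22.7
tool_pos: [0.6619, 0.0689, 0.3684]
ee_rot: [3.138, -0.0, 1.572]
wrist_force: [-0.2, -0.1, 1.6]
width: 0.0231
```

Call:
move_arm(increments=[[[0.25, 0, 0, -0.3, 0, 0, 0], [0.25, 0, 0, -0.6, 0, 0, 0], [0.25, 0.3, -0.3, -0.6, 0, 0, 0], [0.5, 0.6, -0.6, -0.6, 0, 0, 0], [0.5, 0.9, -0.8, -0.6, 0, 0, 0], [0.5, 1, -0.9, -0.6, 0, 0, 0], [0.5, 1, -0.9, -0.6, 0, 0, 0]]])

```text
time: 23.28
tool_pos: [0.5696, 0.1707, 0.4291]
ee_rot: [3.137, -0.002, 1.576]
wrist_force: [-0.1, -0.1, 0.3]
width: 0.0458
```

Call:
move_arm(increments=[[[0.5, 0.2, -0.4, 0.2, 0, 0, 0], [0.5, 0.5, -0.7, 0.4, 0, 0, 0], [0.5, 0.8, -1, 0.8, 0, 0, 0], [0.5, 1, -1, 1, 0, 0, 0], [0.5, 1, -1, 1, 0, 0, 0]]])

```text
time: 23.7
tool_pos: [0.4699, 0.2693, 0.3224]
ee_rot: [-3.137, 0.001, 1.573]
wrist_force: [-0.1, -0.7, -1.1]
width: 0.0471
```

```bash
python3 -c "
from h import *
look('12')"
```

```text
[0.4699 0.2693 0.3224] [-3.137e+00  1.000e-03  1.573e+00] [-0.1 -0.7 -1.1] 0.0471
w [294.5 109.9] 991 1037 [0.4468 0.354 ]
w [271.1 222.3] 529 826 [0.4198 0.2388]
s [403.2 296.1] 121 162 [0.4193 0.2346]
s [396.9 338.9] 155 200 [0.4471 0.354 ]
```

Call:
move_arm(increments=[[[0.5, 0.4, -0.1, 0.2, 0, 0, 0], [0.5, 0.845, -0.23, 0.4, 0, 0, 0], [0.5, 0.845, -0.23, 0.6, 0, 0, 0], [0.5, 0.845, -0.23, 0.6, 0, 0, 0]]])

```text
time: 24.13
tool_pos: [0.4491, 0.353, 0.263]
ee_rot: [-3.138, 0.003, 1.572]
wrist_force: [-1.3, -0.4, -0.7]
width: 0.0469
```

```bash
python3 -c "
from h import *
look('13')"
```

```text
[0.4491 0.353  0.263 ] [-3.138e+00  3.000e-03  1.572e+00] [-1.3 -0.4 -0.7] 0.0469
w [315.3 210.8] 1222 1302 [0.447  0.3535]
w [285.5 342.9] 379 1116 [0.4188 0.2217]
s [402.8 293.8] 38 160 [0.4195 0.2276]
s [396.8 338.6] 150 200 [0.4472 0.3533]
```

Call:
move_arm(increments=[[[0.5, 0, -0.02, 0.2, 0, 0, 0], [0.4, 0, -0.02, 0.5, 0, 0, 0], [0.3, 0, -0.02, 0.5, 0, 0, 0], [0, 0, -0.02, 0.5, 0, 0, 0], [0, 0, -0.02, 0.5, 0, 0, 0], [0, 0, -0.02, 0.5, 0, 0, 0], [0, 0, -0.02, 0.5, 0, 0, 0], [0, 0, -0.02, 0.5, 0, 0, 0]]])

```text
time: 24.9
tool_pos: [0.4478, 0.3525, 0.2185]
ee_rot: [3.137, -0.002, 1.571]
wrist_force: [0.0, -1.7, 5.6]
width: 0.0107
```

Call:
move_arm(increments=[[[0, 0, 0, -0.3, 0, 0, 0], [0, -0.2, 0.2, -0.6, 0, 0, 0], [0, -0.5, 0.4, -0.9, 0, 0, 0], [0, -0.8, 0.7, -1, 0, 0, 0], [0, -1, 0.7, -1, 0, 0, 0], [0, -1, 0.7, -1, 0, 0, 0]]])

```text
time: 25.4
tool_pos: [0.5187, 0.2488, 0.3183]
ee_rot: [3.137, 0.001, 1.566]
wrist_force: [0.1, 0.9, -0.7]
width: 0.0105
```

Call:
move_arm(increments=[[[0, -0.3, 0.2, -0.3, 0, 0, 0], [0, -0.6, 0.4, -0.6, 0, 0, 0], [0, -0.9, 0.6, -0.9, 0, 0, 0], [0, -1, 0.8, -1, 0, 0, 0], [0, -1, 0.8, -1, 0, 0, 0]]])

```text
time: 25.82
tool_pos: [0.5998, 0.1491, 0.421]
ee_rot: [3.131, 0.0, 1.566]
wrist_force: [-0.1, 0.7, -0.8]
width: 0.0109
```

Call:
move_arm(increments=[[[0, -0.4, 0.1, -0.05, 0, 0, 0], [0, -0.81, 0.24, 0, 0, 0, 0], [0, -0.81, 0.24, 0.2, 0, 0, 0], [0, -0.81, 0.24, 0.5, 0, 0, 0], [0, -0.81, 0.24, 0.5, 0, 0, 0], [0.25, -0.81, 0.24, 0.5, 0, 0, 0], [0.25, -0.81, 0.24, 0.5, 0, 0, 0], [0.25, -0.81, 0.24, 0.5, 0, 0, 0]]])

```text
time: 26.48
tool_pos: [0.6209, 0.0724, 0.3684]
ee_rot: [3.138, -0.0, 1.572]
wrist_force: [-0.5, 0.4, 0.4]
width: 0.0226
```

Call:
move_arm(increments=[[[0.25, 0, 0, -0.3, 0, 0, 0], [0.25, 0, 0, -0.6, 0, 0, 0], [0.25, 0.3, -0.3, -0.6, 0, 0, 0], [0.5, 0.6, -0.6, -0.6, 0, 0, 0], [0.5, 0.9, -0.9, -0.6, 0, 0, 0], [0.5, 1, -1, -0.6, 0, 0, 0], [0.5, 1, -1, -0.6, 0, 0, 0]]])

```text
time: 27.07
tool_pos: [0.5183, 0.1741, 0.4291]
ee_rot: [3.137, -0.002, 1.576]
wrist_force: [0.1, 0.4, 0.2]
width: 0.0457
```

Call:
move_arm(increments=[[[0.5, 0.2, -0.4, 0.2, 0, 0, 0], [0.5, 0.4, -0.7, 0.4, 0, 0, 0], [0.5, 0.65, -1, 0.8, 0, 0, 0], [0.5, 0.65, -1, 1, 0, 0, 0], [0.5, 0.65, -1, 1, 0, 0, 0]]])

```text
time: 27.48
tool_pos: [0.4169, 0.2362, 0.3181]
ee_rot: [-3.127, 0.006, 1.574]
wrist_force: [-2.3, -1.3, -2.2]
width: 0.047
```

```bash
python3 -c "
from h import *
look('14')"
```

```text
[0.4169 0.2362 0.3181] [-3.127  0.006  1.574] [-2.3 -1.3 -2.2] 0.047
w [323.5 195.8] 829 888 [0.4196 0.235 ]
s [403.1 296. ] 121 162 [0.4195 0.2343]
```

Call:
move_arm(increments=[[[0.5, -0.01, 0.02, 0.3, 0, 0, 0], [0.5, -0.01, 0.02, 0.6, 0, 0, 0], [0.5, -0.01, 0.02, 0.6, 0, 0, 0], [0.5, -0.01, 0.02, 0.6, 0, 0, 0]]])

```text
time: 27.92
tool_pos: [0.4249, 0.2348, 0.2677]
ee_rot: [3.14, -0.0, 1.569]
wrist_force: [0.0, -0.2, 1.1]
width: 0.0468
```

Call:
move_arm(increments=[[[0.5, 0, -0.04, 0.2, 0, 0, 0], [0.4, 0, -0.04, 0.54, 0, 0, 0], [0.3, 0, -0.04, 0.54, 0, 0, 0], [0, 0, -0.04, 0.54, 0, 0, 0], [0, 0, -0.04, 0.54, 0, 0, 0], [0, 0, -0.04, 0.54, 0, 0, 0], [0, 0, -0.04, 0.54, 0, 0, 0], [0, 0, -0.04, 0.54, 0, 0, 0]]])

```text
time: 28.58
tool_pos: [0.42, 0.2357, 0.2146]
ee_rot: [3.137, -0.002, 1.571]
wrist_force: [-0.4, -0.1, 6.4]
width: 0.0111
```

Call:
move_arm(increments=[[[0, 0, 0, -0.3, 0, 0, 0], [0, -0.1, 0.2, -0.6, 0, 0, 0], [0, -0.2, 0.5, -0.9, 0, 0, 0], [0, -0.3, 0.8, -1, 0, 0, 0], [0, -0.3, 1, -1, 0, 0, 0], [0, -0.3, 1, -1, 0, 0, 0]]])

```text
time: 29.08
tool_pos: [0.522, 0.2045, 0.3138]
ee_rot: [3.136, -0.001, 1.568]
wrist_force: [-0.2, 0.5, -1.0]
width: 0.0111
```

Call:
move_arm(increments=[[[0, 0, 0.1, -0.4, 0, 0, 0], [0, -0.2, 0.3, -0.8, 0, 0, 0], [0, -0.5, 0.6, -1, 0, 0, 0], [0, -0.8, 0.9, -1, 0, 0, 0], [0, -0.8, 0.9, -1, 0, 0, 0]]])

```text
time: 29.5
tool_pos: [0.6107, 0.1222, 0.4138]
ee_rot: [3.137, 0.002, 1.567]
wrist_force: [-0.1, -0.8, -1.1]
width: 0.0107
```

```bash
python3 -c "
from h import *
look('15')
z=snap('scene','15');cv2.imwrite('pics/c15.png',cv2.resize(z['im'][130:260,200:460,::-1],None,fx=3,fy=3))"
```

```text
[0.6107 0.1222 0.4138] [3.137e+00 2.000e-03 1.567e+00] [-0.1 -0.8 -1.1] 0.0107
```

View pics/wrist15.png

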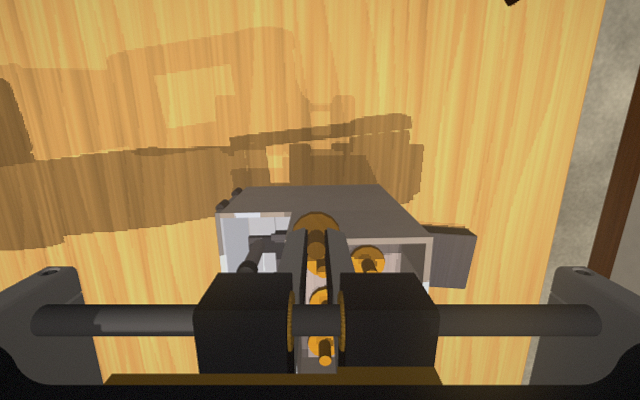

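View pics/c15.png

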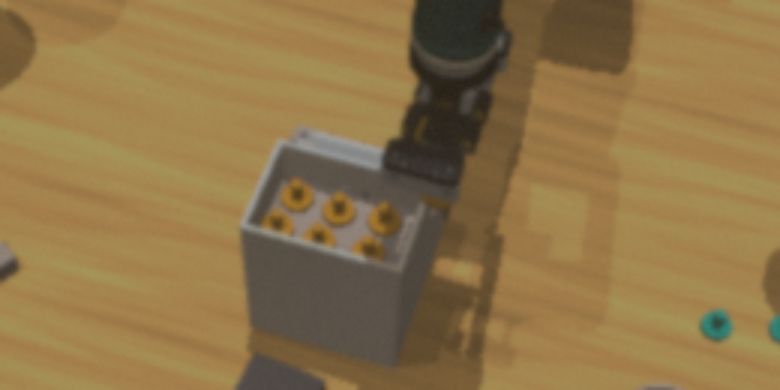

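Six castings are standing in the hopper. The seventh goes gently on top in the middle, between the stems.

Call:
move_arm(increments=[[[0, -0.4, 0.15, -0.05, 0, 0, 0], [0, -0.77, 0.32, 0, 0, 0, 0], [0, -0.77, 0.32, 0, 0, 0, 0], [0, -0.77, 0.32, 0.25, 0, 0, 0], [0, -0.77, 0.32, 0.25, 0, 0, 0], [0.25, -0.77, 0.32, 0.25, 0, 0, 0], [0.25, -0.77, 0.32, 0.25, 0, 0, 0], [0.25, -0.77, 0.32, 0.25, 0, 0, 0]]])

```text
time: 30.32
tool_pos: [0.6404, 0.0495, 0.3883]
ee_rot: [3.14, -0.0, 1.572]
wrist_force: [-0.1, 0.3, 0.2]
width: 0.0229
```

Call:
move_arm(increments=[[[0.25, 0, 0, -0.3, 0, 0, 0], [0.25, 0, 0, -0.5, 0, 0, 0], [0.25, -0.3, -0.3, -0.5, 0, 0, 0], [0.25, -0.6, -0.6, -0.5, 0, 0, 0], [0.25, -1, -0.8, -0.5, 0, 0, 0], [0.25, -1, -0.8, -0.5, 0, 0, 0], [0.25, -1, -0.8, -0.5, 0, 0, 0]]])

```text
time: 30.9
tool_pos: [0.5597, -0.0528, 0.439]
ee_rot: [3.138, 0.001, 1.568]
wrist_force: [0.3, 0.8, -0.4]
width: 0.0234
```

```bash
python3 -c "
from h import *
look('16')
z=snap('scene','16');cv2.imwrite('pics/c16.png',cv2.resize(z['im'][130:260,200:460,::-1],None,fx=3,fy=3))"
```

```text
[ 0.5597 -0.0528  0.439 ] [3.138e+00 1.000e-03 1.568e+00] [ 0.3  0.8 -0.4] 0.0234
```

View pics/wrist16.png

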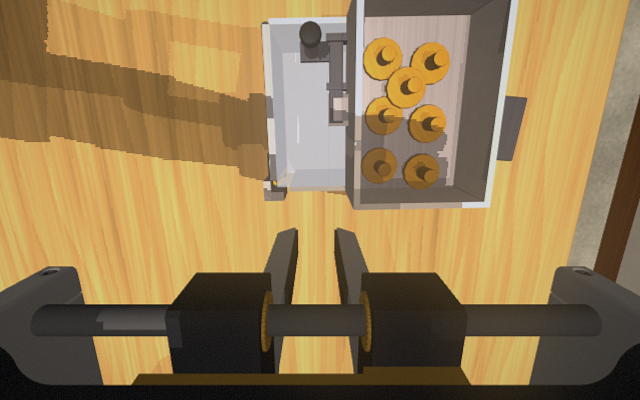

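View pics/c16.png

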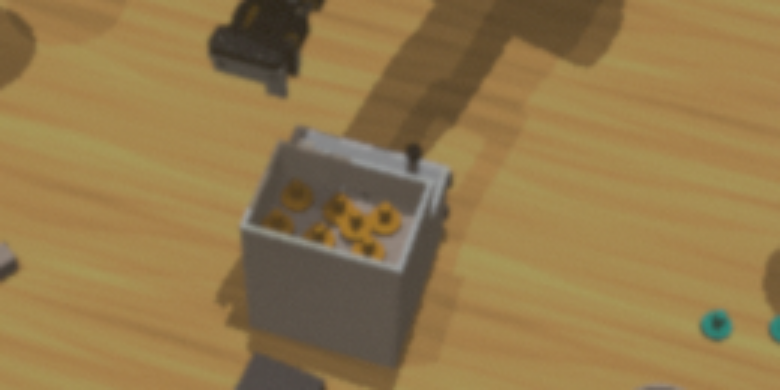

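All seven castings are in the hopper. Before I touch the bolt, a closer look at the latch.

```bash
python3 -c "
from h import *
z=load('wrist','16');P=cloud(z)
cv2.imwrite('pics/c17.png',cv2.resize(z['im'][10:210,250:350,::-1],None,fx=4,fy=3,interpolation=cv2.INTER_CUBIC)[:600])
cv2.imwrite('pics/c18.png',cv2.resize(z['im'][160:210,250:310,::-1],None,fx=11,fy=11,interpolation=cv2.INTER_CUBIC))
m=(abs(P[...,2]-.112)<.004)&(z['d']>0)&(P[...,0]<.525)&(P[...,0]>.4)&(P[...,1]<.14)&(P[...,1]>-.1);q=P[m][:,:2]
r=cv2.minAreaRect((q*1000).astype(np.float32));print(r,cv2.boxPoints(r))
m=(abs(P[...,2]-.188)<.004)&(z['d']>0)&(P[...,0]<.575)&(P[...,1]>0);print('knob',P[m].mean(0))
"
```

```text
((513.6851196289062, 35.58235168457031), (7.269623756408691, 147.19403076171875), 0.9635837078094482) [[508.81314  109.107834]
 [511.28848  -38.065384]
 [518.5571   -37.94313 ]
 [516.0818   109.23009 ]]
knob [0.55575313 0.08158534 0.18901361]
```

View pics/c18.png

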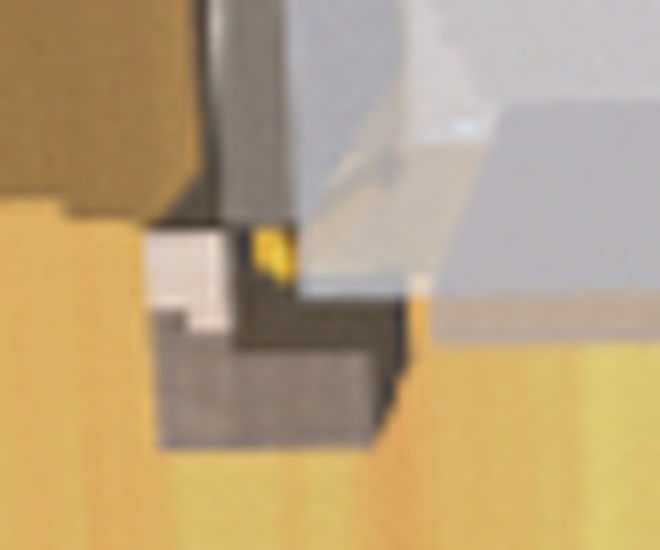

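The door sits at about 0 rad and the brass tongue is out behind the strike lip. Now the bolt: closed fingers go on the knob's −y side.

Call:
move_arm(increments=[[[0, 0.3, -0.04, 0, 0, 0, 0], [0, 0.6, -0.04, 0, 0, 0, 0], [0, 0.93, -0.04, 0, 0, 0, 0], [0, 0.93, -0.04, 0.3, 0, 0, 0], [0, 0.93, -0.04, 0.6, 0, 0, 0], [0, 0.93, -0.04, 0.85, 0, 0, 0], [0, 0.93, -0.04, 0.85, 0, 0, 0], [0, 0.93, -0.04, 0.85, 0, 0, 0]]])

```text
time: 31.72
tool_pos: [0.5569, 0.0427, 0.3503]
ee_rot: [-3.138, -0.0, 1.573]
wrist_force: [0.3, -0.2, 0.4]
width: 0.0003
```

```bash
python3 -c "
from h import *
from bench import robot
o=robot.get_obs();print(o['tool_pos'],o['wrist_force'])
z=snap('side','19');cv2.imwrite('pics/c19.png',cv2.resize(z['im'][140:260,280:430,::-1],None,fx=5,fy=5))
z=snap('wrist','19')"
```

```text
[0.55694193 0.04272417 0.35028564] [ 0.27836081 -0.21222491  0.38218101]
```

View pics/c19.png

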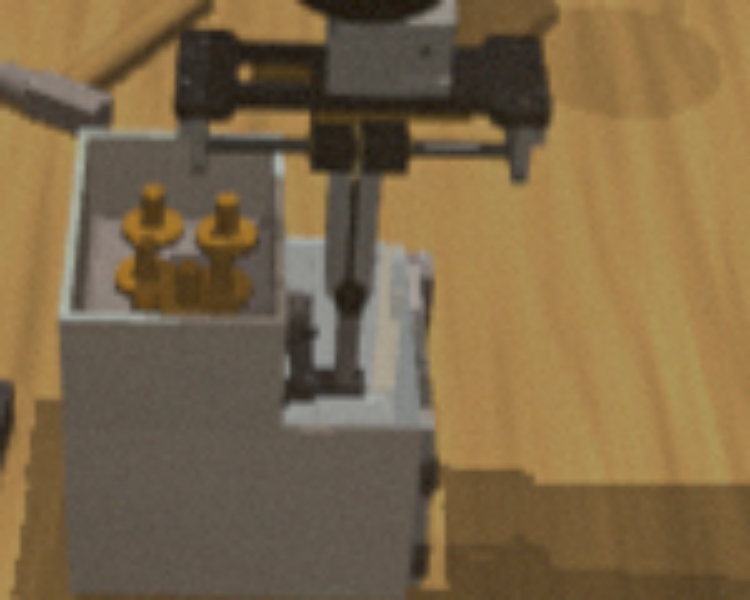

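View pics/wrist19.png

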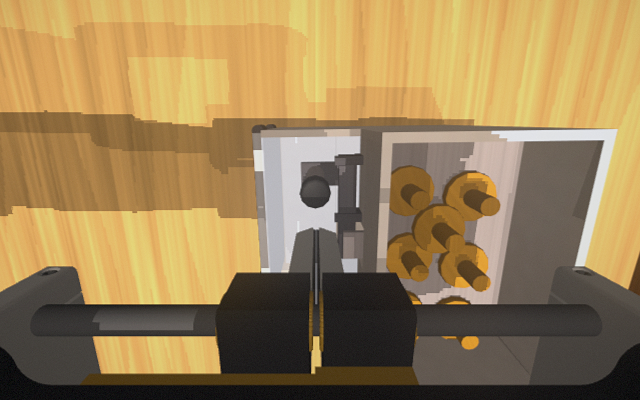

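Call:
move_arm(increments=[[[0, 0.1, 0, 0, 0, 0, 0], [0, 0.2, 0, 0, 0, 0, 0], [0, 0.26, 0, 0, 0, 0, 0], [0, 0.32, 0, 0, 0, 0, 0], [0, 0.38, 0, 0, 0, 0, 0], [0, 0.42, 0, 0, 0, 0, 0], [0, 0.42, 0, 0, 0, 0, 0]]])

```text
time: 32.4
tool_pos: [0.5568, 0.0842, 0.3521]
ee_rot: [3.141, -0.001, 1.572]
wrist_force: [0.2, 0.3, 0.8]
width: 0.0003
```

Call:
move_arm(increments=[[[0, 0.03, 0, 0, 0, 0, 0], [0, 0.06, 0, 0, 0, 0, 0], [0, 0.08, 0, 0, 0, 0, 0], [0, 0.08, 0, 0, 0, 0, 0], [0, 0.08, 0, 0, 0, 0, 0]]])

```text
time: 32.82
tool_pos: [0.5568, 0.0917, 0.3514]
ee_rot: [-3.141, -0.001, 1.571]
wrist_force: [0.7, -0.6, 0.1]
width: 0.0005
```

```bash
python3 -c "
from h import *
from bench import robot
o=robot.get_obs();print(o['tool_pos'],o['wrist_force'])
z=snap('wrist','20')"
```

```text
[0.55675307 0.09172315 0.35137688] [ 0.7406803  -0.60675913  0.13104946]
```

View pics/wrist20.png

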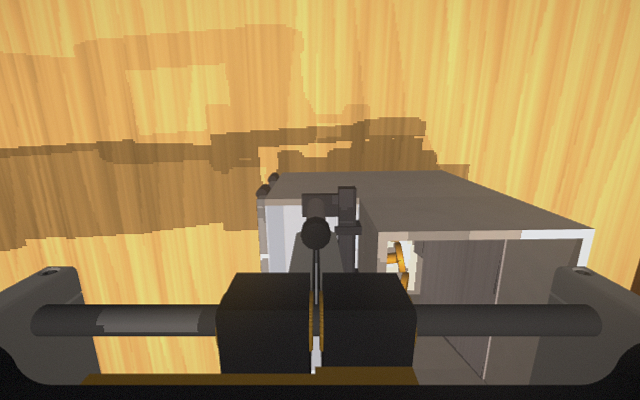

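The floor has dropped. Backing off to inspect from above.

Call:
move_arm(increments=[[[0, -0.2, 0, 0, 0, 0, 0], [0, -0.2, 0, -0.4, 0, 0, 0], [0, -0.2, 0, -0.8, 0, 0, 0], [0, -0.6, 0.2, -0.9, 0, 0, 0], [0, -0.9, 0.4, -0.9, 0, 0, 0], [0, -0.9, 0.5, -0.9, 0, 0, 0], [0, -0.9, 0.5, -0.9, 0, 0, 0], [0, -0.9, 0.5, -0.9, 0, 0, 0]]])

```text
time: 33.53
tool_pos: [0.607, 0.0012, 0.4409]
ee_rot: [-3.14, -0.001, 1.57]
wrist_force: [0.5, 0.2, -0.8]
width: 0.0007
```

Call:
move_arm(increments=[[[0, -0.4, 0, 0, 0, 0, 0], [0, -0.7, 0, 0, 0, 0, 0], [0, -0.7, 0, 0, 0, 0, 0], [0, -0.7, 0, 0, 0, 0, 0]]])

```text
time: 33.87
tool_pos: [0.6062, -0.0687, 0.4416]
ee_rot: [-3.141, -0.001, 1.57]
wrist_force: [0.1, 0.2, -0.1]
width: 0.0003
```

```bash
python3 -c "
from h import *
z=snap('wrist','21')
s=snap('side','21');c=snap('scene','21')
cv2.imwrite('pics/c21.png',cv2.resize(z['im'][0:210,220:520,::-1],None,fx=2.6,fy=2.6,interpolation=cv2.INTER_CUBIC))
a=cv2.resize(s['im'][150:270,280:400,::-1],(400,400));b=cv2.resize(c['im'][150:260,265:375,::-1],(400,400));cv2.imwrite('pics/c22.png',np.hstack([a,b]))
"
```

```text
(no output)
```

View pics/c21.png

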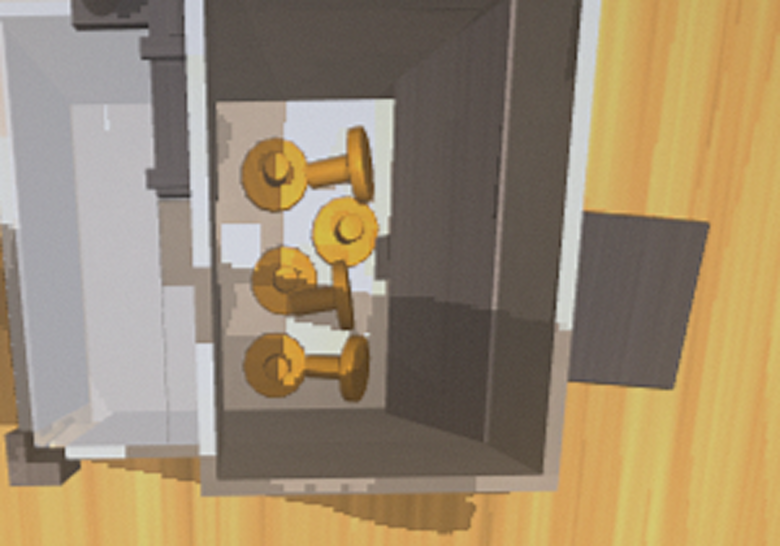

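View pics/c22.png

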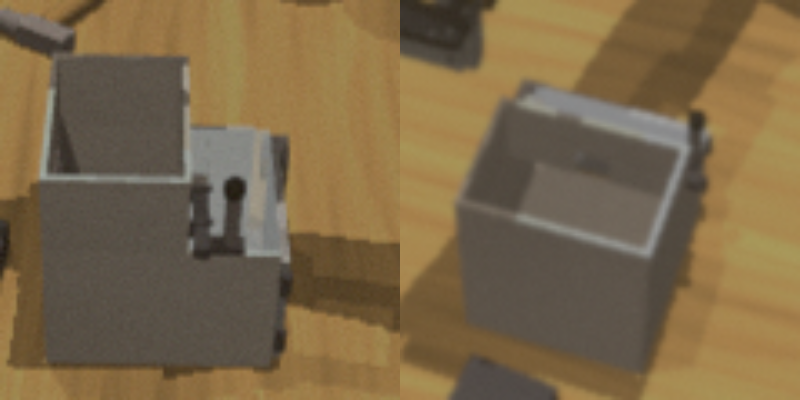

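```bash
python3 -c "
from h import *
z=load('wrist','21');P=cloud(z);hsv=cv2.cvtColor(z['im'],cv2.COLOR_RGB2HSV)
m=(hsv[...,1]>150)&(P[...,0]>.55)&(P[...,0]<.7)&(P[...,1]>-.05)&(P[...,1]<.12)&(z['d']>0)
print('brass z',np.percentile(P[m][:,2],[1,50,99]),m.sum())
m=(abs(P[...,2]-.112)<.004)&(z['d']>0)&(P[...,0]<.525)&(P[...,0]>.4)&(P[...,1]<.14)&(P[...,1]>-.1);q=P[m][:,:2]
print(cv2.minAreaRect((q*1000).astype(np.float32)))
v=z['im'][140:200,200:260,::-1];cv2.imwrite('pics/c23.png',cv2.resize(v,None,fx=9,fy=9,interpolation=cv2.INTER_CUBIC))
s=load('side','21');s0=load('side','0')
print(np.abs(cv2.resize(s['im'],None,fx=1,fy=1).astype(int)-s0['im'])[300:400,150:320].mean())
for o in castings(s,lo=(80,100,40),hi=(100,255,255)): print(o)
for o in castings(s0,lo=(80,100,40),hi=(100,255,255)): print(o)
"
```

```text
brass z [0.01179976 0.35550895 0.3769782 ] 4974
((513.1622924804688, 35.79330825805664), (6.513388156890869, 147.39662170410156), 0.8363640904426575)
4.256705882352941
(array([356.9, 365.2]), np.int32(122), array([0.5389, 0.4236, 0.01  ]), np.float64(0.0313))
(array([366.4, 394.3]), np.int32(78), array([0.5226, 0.4871, 0.0132]), np.float64(0.0299))
(array([356.9, 365.2]), np.int32(127), array([0.539 , 0.4237, 0.0102]), np.float64(0.03))
(array([366.6, 394.4]), np.int32(85), array([0.5222, 0.4873, 0.0132]), np.float64(0.0318))
```

View pics/c23.png

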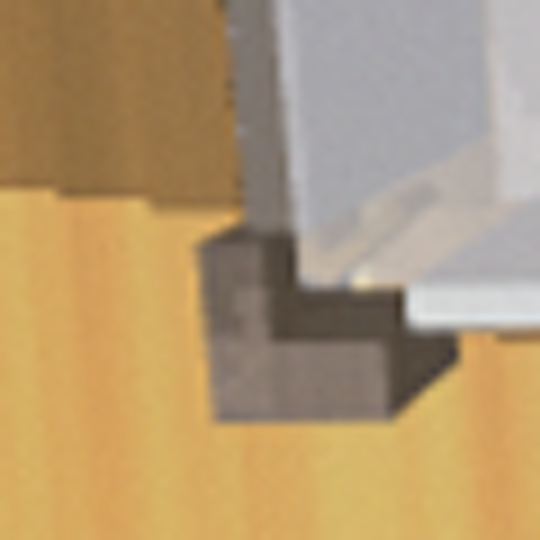

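View pics/scene21.png

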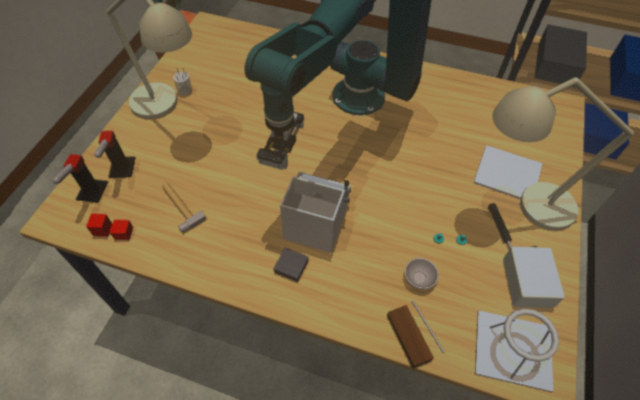

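The tongue is hidden from this angle, so I'll look again from where I saw it before.

Call:
move_arm(increments=[[[0, 0.15, -0.46, 0, 0, 0, 0], [0, 0.15, -0.46, 0, 0, 0, 0], [0, 0.15, -0.46, 0, 0, 0, 0], [0, 0.15, -0.46, 0, 0, 0, 0]]])

```text
time: 34.35
tool_pos: [0.5606, -0.0525, 0.4432]
ee_rot: [3.138, 0.0, 1.573]
wrist_force: [-0.0, 0.2, 0.7]
width: 0.0004
```

```bash
python3 -c "
from h import *
z=snap('wrist','24');P=cloud(z);hsv=cv2.cvtColor(z['im'],cv2.COLOR_RGB2HSV)
m=(hsv[...,1]>150)&(P[...,0]>.55)&(P[...,0]<.7)&(P[...,1]>-.05)&(P[...,1]<.12)&(z['d']>0)&(P[...,2]<.2)
print('brass z',np.percentile(P[m][:,2],[1,50,99]),m.sum())
v=z['im'][160:210,250:310,::-1];cv2.imwrite('pics/c24.png',cv2.resize(v,None,fx=9,fy=9,interpolation=cv2.INTER_CUBIC))
"
```

```text
brass z [0.01151484 0.02145785 0.0403359 ] 1647
```

View pics/c24.png

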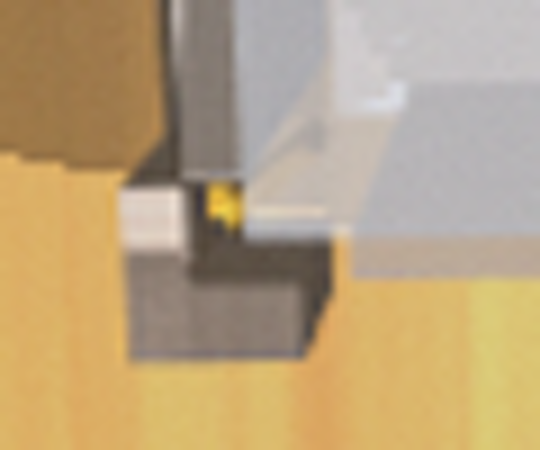

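The tongue is still out behind the strike, and all seven castings lie on the bin floor at z of about 12–40 mm. Handing the job in.

```bash
python3 -c "
from bench import robot
print(robot.close_job())"
```

```text
the job is handed in; nothing more can be done
None
```

The job is done and handed in at about 34 s of robot time. I pushed the door shut until the tongue snapped in, put all seven brass castings into the hopper, then slid the bolt about 26 mm to drop the hopper floor.

- **Castings:** the last pictures show all seven in the bin, at heights of about 12–40 mm, with the hopper empty.
- **Door:** it measured within about 0.003 rad of shut, and the brass tongue is still out behind the strike. The tongue was hidden in one view after the drop, so I looked again from another angle and could see it.
- **Other objects:** the turquoise look-alikes measured where they started. The hammer, bowl and bench block looked unmoved in the final scene picture, but I did not measure them.
- **Forces:** the largest wrist force I read was about 32 N, at the door's stop. Forces were only read at the end of each move, so brief peaks in between would not show.

No check failed. I saw no casting knocked aside and no lost grip.

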